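Clamp the brass blanks in the engraving jig

TASK

Slide each brass bar into a channel of the clamping jig, under the strap, until it is fully home against the stop (one bar to a channel). For each bar, run that station's nut clockwise down by hand until it is hand-tight, then tighten it with the spanner until it stops turning. Leave the nut of an empty station alone, lay the spanner back lengthways on its rubber mat, and disturb nothing else on the bench.

Things in the scene. Friction and masses are not known exactly. Their poses are not given: they have to be found in the camera images.
- jig: dark steel clamping jig fixed to the bench, x away from the robot. Plate 10 mm thick, x -120..+45, y -165..+205 mm from the origin (on the bench). Three stations at y -125, 0, +125 mm, each a channel along x between guides 15 mm tall, 29 mm apart (x -20..+30), open towards the robot, stop face at x +30 mm. Over each goes an aluminium strap (x -17..+17) bearing a hex nut
- seat1 (a point): where the centre of a bar's underside lies when home in station 1 (the -y end): on the channel's floor, 10 mm above the bench, axes as the jig's. The strap's middle is 15 mm to +x of here, its underside 17 and its top 25 mm above here (it never moves visibly); it reaches from 22 mm to -y to 71 mm to +y; the nut stands on it 37 mm to +y of the channel's centre line
- seat2 (a point): where the centre of a bar's underside lies when home in station 2 (the middle): on the channel's floor, 10 mm above the bench, axes as the jig's. The strap's middle is 15 mm to +x of here, its underside 17 and its top 25 mm above here (it never moves visibly); it reaches from 22 mm to -y to 71 mm to +y; the nut stands on it 37 mm to +y of the channel's centre line
- seat3 (a point): where the centre of a bar's underside lies when home in station 3 (the +y end): on the channel's floor, 10 mm above the bench, axes as the jig's. The strap's middle is 15 mm to +x of here, its underside 17 and its top 25 mm above here (it never moves visibly); it reaches from 22 mm to -y to 71 mm to +y; the nut stands on it 37 mm to +y of the channel's centre line
- nut1: hex nut of station 1: 30 mm across flats, 22 mm tall, axis vertical, origin on its axis at its underside, 1.5 mm above the strap's top; turns with the nut. Two of the flats face its +y and -y; the others follow every 60 degrees
- nut2: hex nut of station 2: 30 mm across flats, 22 mm tall, axis vertical, origin on its axis at its underside, 1.5 mm above the strap's top; turns with the nut. Two of the flats face its +y and -y; the others follow every 60 degrees
- nut3: hex nut of station 3: 30 mm across flats, 22 mm tall, axis vertical, origin on its axis at its underside, 1.5 mm above the strap's top; turns with the nut. Two of the flats face its +y and -y; the others follow every 60 degrees
- run1 (a joint): how far nut 1 has been run down, rad, clockwise seen from above; easy (0.18 Nm) from its start (0 to 0.5) to 2.2, where it is hand-tight; turning it back lowers it, so take the spanner off without backing the nut
- run2 (a joint): how far nut 2 has been run down, rad, clockwise seen from above; easy (0.18 Nm) from its start (0 to 0.5) to 2.2, where it is hand-tight; turning it back lowers it, so take the spanner off without backing the nut
- run3 (a joint): how far nut 3 has been run down, rad, clockwise seen from above; easy (0.18 Nm) from its start (0 to 0.5) to 2.2, where it is hand-tight; turning it back lowers it, so take the spanner off without backing the nut
- set1 (a joint): how far nut 1 has been tightened past hand-tight, rad, clockwise seen from above: 0 at first, stiffer (0.3 Nm), hard stop at 0.95 = fully tight. This part is the spanner's: fingers must not be on the nut while it is beyond 0.45. The nut's whole turn is run + set
- set2 (a joint): how far nut 2 has been tightened past hand-tight, rad, clockwise seen from above: 0 at first, stiffer (0.3 Nm), hard stop at 0.95 = fully tight. This part is the spanner's: fingers must not be on the nut while it is beyond 0.45. The nut's whole turn is run + set
- set3 (a joint): how far nut 3 has been tightened past hand-tight, rad, clockwise seen from above: 0 at first, stiffer (0.3 Nm), hard stop at 0.95 = fully tight. This part is the spanner's: fingers must not be on the nut while it is beyond 0.45. The nut's whole turn is run + set
- bar1: brass bar 90 (x) x 24 (y) x 14 (z) mm, 0.2 kg, either end and either face alike, origin at the centre of its underside; lies on the bench at first; may be absent
- bar2: brass bar 90 (x) x 24 (y) x 14 (z) mm, 0.2 kg, either end and either face alike, origin at the centre of its underside; lies on the bench at first; may be absent
- bar3: brass bar 90 (x) x 24 (y) x 14 (z) mm, 0.2 kg, either end and either face alike, origin at the centre of its underside; lies on the bench at first; may be absent
- spanner: steel spanner, 0.17 kg, 12 mm thick, origin on its underside. Handle 14 mm wide, x -80..+34 mm, ending in a round boss 36 mm wide, x -103..-67; head 52 mm wide, x +29..+45; two jaws from there to x +86, 32.2 mm apart, open to +x. Balances at x -9: grip near there. Lower it on to a nut, or slide it on from the side; 0.13 rad of play on the nut
- jaw (a point): on the spanner, midway between its jaws (spanner x +64 mm, half its thickness up): goes on the nut's axis, with the spanner's y axis square to two flats; axes as the spanner's
- mat: black rubber mat 220 (x) x 85 (y) x 6 mm fixed on the bench, origin under its centre: the spanner's place
- burjar: glass jar of burs, 52 mm across, 85 mm tall, standing; bystander
- wheel1: small polishing wheel, 24 mm across, 18 mm tall; bystander
- wheel2: another such wheel; bystander
- stone: white dressing stone 120 x 50 x 20 mm; bystander
- brush: bench brush 170 mm long, lying; bystander

How it is judged:
On the way:
1. every bar home in a channel, its nut run down and tightened fully, empty stations' nuts left alone (((horizontal distance between bar1 and seat1 below 0.007 m and z of bar1 in the frame of seat1 below 0.018 m and angle between the x axis of bar1 and the x axis of jig, either way round below 0.12 rad) or (horizontal distance between bar1 and seat2 below 0.007 m and z of bar1 in the frame of seat2 below 0.018 m and angle between the x axis of bar1 and the x axis of jig, either way round below 0.12 rad) or (horizontal distance between bar1 and seat3 below 0.007 m and z of bar1 in the frame of seat3 below 0.018 m and angle between the x axis of bar1 and the x axis of jig, either way round below 0.12 rad)) and ((horizontal distance between bar2 and seat1 below 0.007 m and z of bar2 in the frame of seat1 below 0.018 m and angle between the x axis of bar2 and the x axis of jig, either way round below 0.12 rad) or (horizontal distance between bar2 and seat2 below 0.007 m and z of bar2 in the frame of seat2 below 0.018 m and angle between the x axis of bar2 and the x axis of jig, either way round below 0.12 rad) or (horizontal distance between bar2 and seat3 below 0.007 m and z of bar2 in the frame of seat3 below 0.018 m and angle between the x axis of bar2 and the x axis of jig, either way round below 0.12 rad)) and ((horizontal distance between bar3 and seat1 below 0.007 m and z of bar3 in the frame of seat1 below 0.018 m and angle between the x axis of bar3 and the x axis of jig, either way round below 0.12 rad) or (horizontal distance between bar3 and seat2 below 0.007 m and z of bar3 in the frame of seat2 below 0.018 m and angle between the x axis of bar3 and the x axis of jig, either way round below 0.12 rad) or (horizontal distance between bar3 and seat3 below 0.007 m and z of bar3 in the frame of seat3 below 0.018 m and angle between the x axis of bar3 and the x axis of jig, either way round below 0.12 rad)) and ((horizontal distance between each of bar1, bar2, bar3 and seat1 above 0.05 m and value of joint set1 below 0.1 rad and value of joint run1 below 0.7 rad) or (value of joint run1 above 1.9 rad and value of joint set1 above 0.7 rad)) and ((horizontal distance between each of bar1, bar2, bar3 and seat2 above 0.05 m and value of joint set2 below 0.1 rad and value of joint run2 below 0.7 rad) or (value of joint run2 above 1.9 rad and value of joint set2 above 0.7 rad)) and ((horizontal distance between each of bar1, bar2, bar3 and seat3 above 0.05 m and value of joint set3 below 0.1 rad and value of joint run3 below 0.7 rad) or (value of joint run3 above 1.9 rad and value of joint set3 above 0.7 rad))), for 0.2 s.
At the end, for the whole second after the job is handed in: Each bar within 7 mm of a seat and 0.12 rad of its channel, that nut run over 1.9 and set over 0.7; empty stations' nuts set under 0.1, run under 0.7; spanner flat and still on its mat, within 35 mm of its middle and 0.4 rad of its length (all of step 1 and horizontal distance between spanner and mat below 0.035 m and z of spanner in the frame of mat below 0.022 m and angle between the x axis of spanner and the x axis of mat, either way round below 0.4 rad and angle between the z axis of spanner and the z axis of mat, either way round below 0.1 rad and linear speed of spanner below 0.02 m/s); the robot touches nothing.
It fails at once if fingers on a nut that is already far past hand-tight ((value of joint set1 above 0.45 rad and contact force between the fingers and nut1 above 4 N) or (value of joint set2 above 0.45 rad and contact force between the fingers and nut2 above 4 N) or (value of joint set3 above 0.45 rad and contact force between the fingers and nut3 above 4 N)).
It fails at once if spanner used on a nut before it has been run down by hand ((value of joint run1 below 1.4 rad and contact force between spanner and nut1 above 6 N) or (value of joint run2 below 1.4 rad and contact force between spanner and nut2 above 6 N) or (value of joint run3 below 1.4 rad and contact force between spanner and nut3 above 6 N)).
It fails at once if a nut tightened with no bar in its channel ((value of joint set1 above 0.45 rad and horizontal distance between each of bar1, bar2, bar3 and seat1 above 0.03 m) or (value of joint set2 above 0.45 rad and horizontal distance between each of bar1, bar2, bar3 and seat2 above 0.03 m) or (value of joint set3 above 0.45 rad and horizontal distance between each of bar1, bar2, bar3 and seat3 above 0.03 m)).
It fails at once if a bystander pushed more than 30 mm from its place (distance of any of burjar, wheel1, wheel2, stone, brush from where it was at the start of the episode above 0.03 m).
Of bar1, bar2, bar3 only 2 to 3 are there at a start; the rules pass over those that are not, and their reading is None.
At some moment in a run one of spanner may be knocked a few centimetres aside while the robot is not near it.
Once in a run the grip may slacken for a moment while it holds something.
It also fails if it takes over 210 s, if anything falls off the work surface, if the arm or the gripper's body presses on something with over 40 N, if the wrist force passes 120 N, or if a joint passes its speed limit or range.

ROBOT

A 6-joint arm with a two-finger parallel gripper is mounted at the origin on the work surface. World frame = base frame: x ahead of the robot, y to its left, z up, the work surface at z = 0. Lengths are in m, angles in rad, forces in N, time in s.
With the tool pointing down it reaches from about 0.375 to 0.9 m from the base axis. Payload 3.1 kg.
Tool frame: the origin (TCP) lies at the very end of the fingers, on their centre line; the grasp point (between the pads) lies 19 mm behind it; z points along the fingers, y is the line along which they close (so a half turn about z gives the same grasp; the last joint's range is limited). The gripper opens to 85 mm and grips with 20 to 120 N. Pads are 22 mm wide; open, the fingers measure 114 mm over their backs; the gripper's body (76 mm by 85 mm) begins 54 mm behind the grasp point. The pads swing forward as they close: fully open they stand 13 mm farther back than shut.
Start: joints at [1.105, 0.527, 1.433, -0, 1.181, -0.178], TCP at [0.177, 0.599, 0.231] pointing down, gripper open.
Joint ranges: [-3.08, 3.08], [-0.75, 2.2], [0.22, 2.44], [-1.43, 4.57], [0, 2.65], [-2.85, 2.85]. Speed limits (rad/s): [2.79, 2.79, 3.14, 3.14, 3.14, 3.14].

INTERFACE

Orientations are given as a unit quaternion [x, y, z, w].
In Python, from station import manip gives the robot as it stands.
- The arm moves only by the shell command python3 -m handwheel 'ROWS' [FORCE]. ROWS is JSON, a list of rows, each a list of 7 numbers: the shift along the world's x, y, z in mm, then the turn, a rotation vector about the world's x, y, z in degrees, then the opening, from 0 (shut) to 1 (fully open). A call has exactly 10 rows; each row shifts and turns the commanded pose from where the row before left it; what a row does not reach is not made up. A row lasts 1/8 s, in which the tool goes at most 62.5 mm and 10.7 degrees, less where a joint would pass 70% of its speed; a pose out of reach is approached as far as the arm can. A call is refused whole if a number of a shift passes 62.5 or a number of a turn 10.7, either way. A call with a gripper value outside its range is refused whole. The fingers move at their own pace and stop on an object; FORCE is the grip in N (left out, the last holds). Time passes only in rows, so rows that do not move let the fingers close, or fill a call up. It gives the time, the measured TCP pose, the force, the opening and the grip force at its end, in the units of the state.
- manip.sense(): the state, without advancing time (a new reading comes with each control period).
- manip.snapshot(name): name is "side" or "top" or "wrist"; returns the picture (384x512x3 uint8, red, green, blue); there is no depth.
- manip.get_calibration(name): a dict with "K" (3x3 intrinsics, pixels), "k1" (the pictures are not rectified: a ray, as slopes to the right and down, at radius r is drawn at 1 + k1 r^2 times it, then the intrinsics apply), "rvec" (rotation vector, rad) and "tvec" (3), from world to camera coordinates, as OpenCV has them. Camera axes: x right, y down, z forward; pixel columns grow to the right and rows downward; lengths in m; the calibration is good to about 2 mm. A picture is of the moment at which its call begins: read the wrist's pose just before it. get_calibration takes no time and is no camera call; for the wrist camera it gives the pose at the moment of the call.
- manip.sign_off(): hands the job in; it is judged then, once.
The state is a dict: "t": time; "q": joint angles; "qd": joint speeds; "tau": joint torques, N m; "tcp_pos": TCP position; "tool_rot": TCP orientation; "force": force on the tool from outside, world axes, zero at the start; "ft_torque": the same for the moment, N m; "finger_gap": opening from 0.0 (shut) to 1.0 (fully open); "gripper_force": force on a finger pad.
Only numpy, scipy, OpenCV 4.12 (cv2) and the standard library are available. Lean on these libraries where they do the work, as an engineer would, in place of code of your own. Each camera call takes 0.05 s, during which the arm holds its last target. There are 200 camera calls.

## Working session

There is one attempt and no reset: what is moved stays moved. The work goes in short steps, Python scripts to look and compute and a shell command to move; the robot and the scene stay as the last step left them, time stands still between calls to the robot, and variables do not carry over. Pictures are saved under pics/ and viewed, at most 14 in all, crops included, and the job is handed in when it is done.

```bash
mkdir -p pics; ls
python3 - <<'E'
from station import manip
import cv2,numpy as np
a=manip.snapshot("top");b=manip.snapshot("side")
cv2.imwrite("pics/top0.png",a[:,:,::-1]);cv2.imwrite("pics/side0.png",b[:,:,::-1])
for n in("top","side","wrist"):
    c=manip.get_calibration(n);print(n,{k:np.round(v,4).tolist() for k,v in c.items()})
print(manip.sense())
E
```

```text
pics
top {'K': [[348.0912, 0.0, 260.8406], [0.0, 348.0912, 195.8322], [0.0, 0.0, 1.0]], 'k1': -0.0574, 'rvec': [2.2481, -1.9439, 0.2122], 'tvec': [-0.0612, 0.5865, 0.8042]}
side {'K': [[393.447, 0.0, 258.8995], [0.0, 393.447, 193.1664], [0.0, 0.0, 1.0]], 'k1': -0.1115, 'rvec': [2.0854, -0.4959, 0.3041], 'tvec': [-0.5056, 0.1744, 0.7751]}
wrist {'K': [[298.9557, 0.0, 255.2106], [0.0, 298.9557, 195.1054], [0.0, 0.0, 1.0]], 'k1': -0.079, 'rvec': [-2.2983, -1.7189, -0.2761], 'tvec': [-0.6233, -0.0412, 0.3804]}
{'t': 0.1, 'q': array([ 1.10553344e+00,  5.28367770e-01,  1.43378967e+00,  1.04247769e-05,
        1.18143743e+00, -1.78452905e-01]), 'qd': array([-0.00115677, -0.00176886, -0.00315211, -0.00201767, -0.00017654,
        0.00017257]), 'tau': array([-1.72292366e-04, -4.43304920e+01, -1.78586286e+01, -2.34800982e-04,
        3.88751883e-03, -9.28833032e-06]), 'tcp_pos': array([0.176448  , 0.59888651, 0.2304299 ]), 'tool_rot': array([ 1.42915867e-01,  9.89734334e-01, -9.48172609e-04, -3.21251822e-04]), 'force': array([ 0.04227747, -0.58240412,  0.26241631]), 'ft_torque': array([ 0.01970521,  0.0292381 , -0.0001094 ]), 'gripper_force': 0.0, 'finger_gap': 0.9993886888890955}
```

View pics/top0.png

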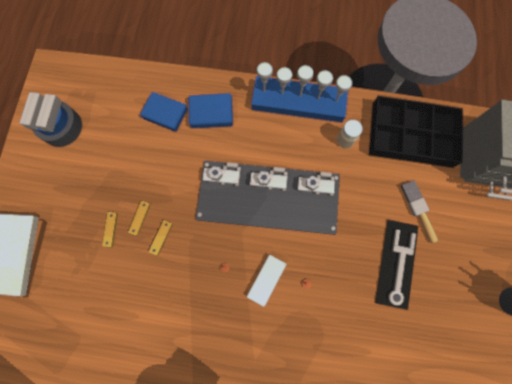

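View pics/side0.png

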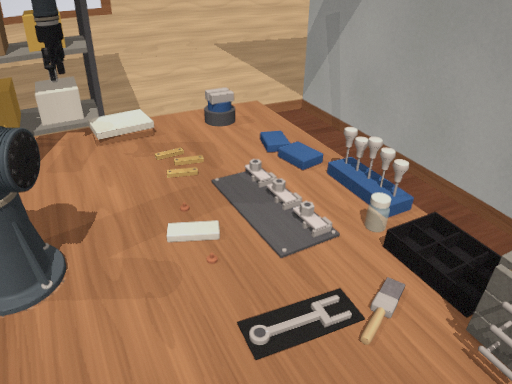

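The top view shows three brass bars at about (109,229), (139,218) and (160,238), and the jig around (268,197) with straps and nuts at (220,173), (268,179) and (316,183). The spanner lies on its mat near (400,265), with its jaws up (towards +x). The wheels are at (224,267) and (306,283), the stone at (266,280), the jar at (350,133) and the brush at (420,210).

```bash
cat > h.py <<'E'
import cv2,numpy as np
from station import manip
from scipy.spatial.transform import Rotation as R
def snap(n,save=None):
    c=manip.get_calibration(n); im=manip.snapshot(n)
    if save: cv2.imwrite("pics/"+save,im[:,:,::-1])
    return im,c
def cast(uv,c,z):
    uv=np.atleast_2d(np.asarray(uv,float)); K=np.asarray(c["K"]);k=float(c["k1"])
    d=(uv-K[:2,2])/[K[0,0],K[1,1]]; s=d.copy()
    for _ in range(20): s=d/(1+k*(s**2).sum(1,keepdims=True))
    M=cv2.Rodrigues(np.asarray(c["rvec"],float))[0]; t=np.asarray(c["tvec"],float).ravel()
    w=np.c_[s,np.ones(len(s))]@M; o=-M.T@t
    return o+w*((z-o[2])/w[:,2])[:,None]
def proj(P,c):
    P=np.atleast_2d(P); M=cv2.Rodrigues(np.asarray(c["rvec"],float))[0]
    p=P@M.T+np.asarray(c["tvec"],float).ravel(); s=p[:,:2]/p[:,2:]
    s=s*(1+float(c["k1"])*(s**2).sum(1,keepdims=True)); K=np.asarray(c["K"])
    return s*[K[0,0],K[1,1]]+K[:2,2]
def blobs(mask,amin,amax=1e9):
    cs,_=cv2.findContours(mask.astype(np.uint8)*255,cv2.RETR_EXTERNAL,cv2.CHAIN_APPROX_NONE)
    return [c[:,0,:] for c in cs if amin<=cv2.contourArea(c)<=amax]
def rect(pts):  # min-area rect of world points -> centre, long, short, angle of long axis (deg)
    (cx,cy),(w,h),a=cv2.minAreaRect((pts[:,:2]*1000).astype(np.float32))
    if w<h:w,h,a=h,w,a+90
    return np.round([cx,cy,w,h,(a+90)%180-90],1)
E
python3 - <<'E'
from h import *
im,c=snap("top"); hsv=cv2.cvtColor(im,cv2.COLOR_RGB2HSV)
print("px bar",im[229,109],hsv[229,109],"wood",hsv[300,100],"plate",hsv[210,270],"mat",hsv[290,385],"span",hsv[270,400],"nut",hsv[180,268],"stone",hsv[280,266])
m=(hsv[...,0]>18)&(hsv[...,0]<32)&(hsv[...,1]>120)&(hsv[...,2]>120)
for b in blobs(m,60): print("bar",b.mean(0),rect(cast(b,c,0.012)))
d=hsv[...,2]<90
for b in blobs(d,1500): print("dark",b.mean(0),rect(cast(b,c,0.008)))
w=(hsv[...,1]<60)&(hsv[...,2]>150)
for b in blobs(w,40): print("white",b.mean(0).round(),rect(cast(b,c,0.016)))
print("plate corners cast", cast([(202,161),(340,174),(336,233),(197,220)],c,0.01).round(3).tolist())
big=cv2.resize(im[150:310,190:430],None,fx=3.3,fy=3.3,interpolation=cv2.INTER_CUBIC);cv2.imwrite("pics/crop1.png",big[:,:,::-1])
E
```

```text
px bar [197 147  66] [ 19 170 197] wood [ 12 161 165] plate [170   9  89] mat [15 27 38] span [ 13  33 193] nut [ 14  29 169] stone [ 98  13 213]
bar [158.57575758 240.53030303] [443.3 271.   66.7  25.  -15.6]
bar [109.61956522 229.19565217] [453.  405.7  84.9  26.1   5.2]
bar [138.09433962 219.21698113] [495.8 334.7  87.3  25.1 -10.5]
dark [397.3425 265.34  ] [ 476.  -346.3  216.4   84.9   -3.8]
dark [272.87817259 197.16751269] [602.6   7.4 365.8 160.  -87.1]
dark [448.70613108 141.25158562] [ 831.2 -444.4  406.4  263.3  -82.6]
dark [366.23062731  67.07380074] [1078.5 -249.4  518.7  238.2  -90. ]
white [266. 280.] [387.8 -19.6 120.3  50.5 -20.5]
white [401. 262.] [ 466.8 -354.8  186.2   49.    -3.8]
white [ 13. 253.] [350.5 654.6 208.1  96.5   6. ]
white [419. 206.] [ 632.8 -394.7   37.8   36.7  -59.7]
white [500. 196.] [ 693.7 -615.4   65.6    9.5   89.5]
white [302. 185.] [642.8 -75.3  38.7  20.4  42.5]
white [323. 183.] [ 653.8 -131.4   81.    46.6  -81.6]
white [273. 179.] [647.8   4.1  78.6  46.9 -86.2]
white [220. 175.] [640.6 139.1  96.4  44.3 -81.8]
white [353. 128.] [ 827.8 -200.    51.5   48.5   49.9]
white [ 45. 110.] [ 7.594e+02  6.731e+02  9.820e+01  3.210e+01 -4.000e-01]
white [ 29. 108.] [ 7.590e+02  7.225e+02  9.870e+01  3.190e+01 -1.000e-01]
white [344.  82.] [ 964.7 -162.1   40.7   38.4  -81.1]
white [325.  77.] [ 972.3 -106.4   40.6   38.7  -81.2]
white [284.  74.] [964.1  11.3  40.4  38.8 -81.5]
white [305.  72.] [979.6 -47.8  40.8  39.  -81.3]
white [264.  69.] [971.8  70.5  40.5  39.2 -81.6]
plate corners cast [[0.674, 0.198, 0.01], [0.691, -0.177, 0.01], [0.531, -0.182, 0.01], [0.513, 0.182, 0.01]]
```

View pics/crop1.png

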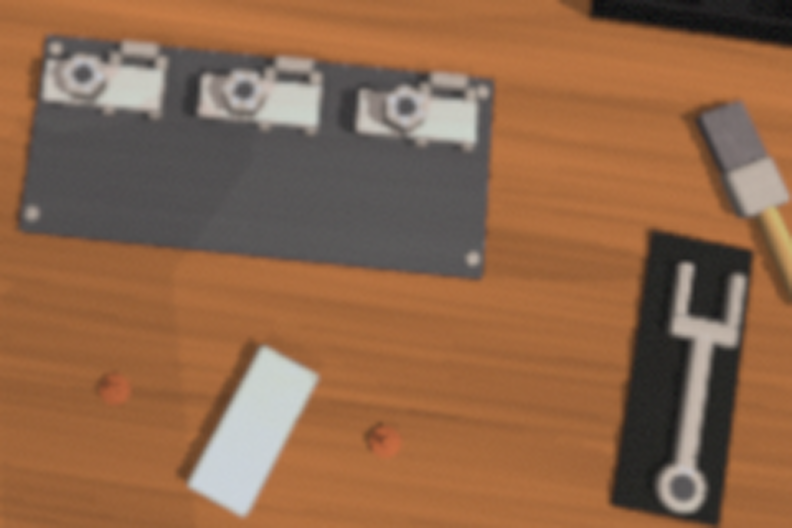

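The crop shows the three straps, with the nuts (dark bores) at crop (84,74), (243,90) and (405,107). The channels are on each strap's right (-y) half. The spanner lies handle down, with its jaws towards +x.

```bash
python3 - <<'E'
from h import *
c=manip.get_calibration("wrist");M=cv2.Rodrigues(np.asarray(c["rvec"],float))[0];o=-M.T@np.asarray(c["tvec"],float).ravel()
s=manip.sense();T=R.from_quat(s["tool_rot"]).as_matrix()
print("cam in tool",T.T@(o-s["tcp_pos"]),"\nR",(M@T).round(3))
im=cv2.imread("pics/top0.png")[:,:,::-1];c=manip.get_calibration("top");hsv=cv2.cvtColor(np.ascontiguousarray(im),cv2.COLOR_RGB2HSV)
m=(hsv[...,0]>15)&(hsv[...,0]<32)&(hsv[...,1]>120)&(hsv[...,2]>110); m[:,:80]=0
m=cv2.morphologyEx(m.astype(np.uint8),cv2.MORPH_OPEN,np.ones((3,3)))
for b in blobs(m,60): print("bar",b.mean(0),rect(cast(b,c,0.012)))
E
python3 -m handwheel '[[30,-28,5,0,0,2,1],[30,-28,5,0,0,2,1],[30,-28,5,0,0,2,1],[30,-28,5,0,0,2,1],[30,-28,5,0,0,2,1],[30,-28,5,0,0,2,1],[30,-28,5,0,0,2,1],[20,-24,5,0,0,2,1],[0,0,0,0,0,2,1],[0,0,0,0,0,0,1]]' 40
python3 - <<'E'
from h import *
snap("wrist","w1.png")
E
```

```text
cam in tool [ 0.08096406 -0.00054427 -0.14207437] 
R [[-0.     1.     0.   ]
 [-0.949  0.    -0.316]
 [-0.316 -0.     0.949]]
bar [159.9382716  237.64197531] [454.2 268.   92.3  29.8 -15.6]
bar [426.92857143 227.35714286] [ 579.5 -419.2   71.1   12.4   27.1]
bar [109.41176471 229.23529412] [454.7 405.   92.5  30.2   4.6]
bar [138.77777778 217.75308642] [496.5 334.2  92.2  29.8 -10. ]
t: 1.4
tcp_pos: [0.4061, 0.3796, 0.271]
tool_rot: [-0.014, 1.0, 0.0, -0.001]
force: [0.5, -0.5, 0.3]
finger_gap: 0.998
gripper_force: 0.0
```

View pics/w1.png

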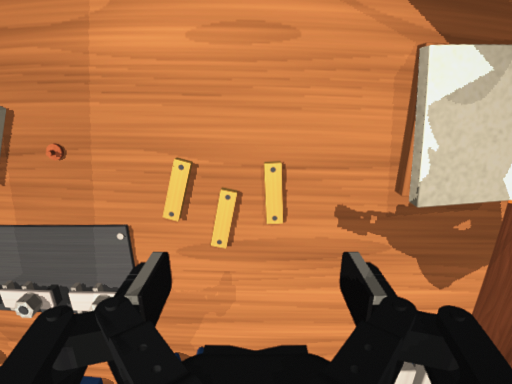

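The wrist view shows the three bars at (177,190), (224,218) and (274,193), and the jig at lower left. All the bars are clear of other things.

Run:
```python
from h import *
im,c=snap("wrist"); hsv=cv2.cvtColor(im,cv2.COLOR_RGB2HSV)
m=(hsv[...,0]>16)&(hsv[...,0]<32)&(hsv[...,1]>120)&(hsv[...,2]>130); m[300:]=0
m=cv2.morphologyEx(m.astype(np.uint8),cv2.MORPH_OPEN,np.ones((3,3)))
for b in blobs(m,300): print("bar",b.mean(0),rect(cast(b,c,0.013)))
```

```text
bar [223.06428571 218.12857143] [496.4 334.5  91.1  24.2 -10.1]
bar [272.95394737 192.92105263] [454.8 405.5  91.3  24.3   4.4]
bar [175.93835616 189.53424658] [454.2 268.2  91.   24.3 -13.9]
```

```bash
python3 -m handwheel '[[9,-20,-30,0,0,-5,0.6],[9,-20,-30,0,0,-5,0.6],[9,-20,-30,0,0,-5.6,0.6],[0,-20,-30,0,0,0,0.6],[0,-20,-30,0,0,0,0.6],[0,-6,-30,0,0,0,0.6],[0,0,-25,0,0,0,0.6],[0,0,0,0,0,0,0.6],[0,0,0,0,0,0,0.6],[0,0,0,0,0,0,0.6]]'
```

```text
t: 2.75
tcp_pos: [0.4344, 0.2742, 0.0674]
tool_rot: [0.122, 0.993, 0.001, 0.001]
force: [-0.2, 0.7, 0.3]
finger_gap: 0.599
gripper_force: 0.0
```

```bash
python3 -m handwheel '[[-1.5,-1,-20,0,0,0,0.6],[0,0,-20,0,0,0,0.6],[0,0,-15,0,0,0,0.6],[0,0,-8,0,0,0,0.6],[0,0,-1,0,0,0,0.6],[0,0,0,0,0,0,0.1],[0,0,0,0,0,0,0.1],[0,0,0,0,0,0,0.1],[0,0,0,0,0,0,0.1],[0,0,0,0,0,0,0.1]]' 60
python3 -m handwheel '[[0,0,20,0,0,0,0.1],[0,0,30,0,0,0,0.1],[0,0,40,0,0,0,0.1],[0,0,50,0,0,0,0.1],[20,-30,30,0,0,2,0.1],[20,-30,0,0,0,2,0.1],[20,-30,0,0,0,2,0.1],[20,-30,0,0,0,2,0.1],[20,-30,0,0,0,2,0.1],[0,0,0,0,0,0,0.1]]'
```

```text
t: 4.0
tcp_pos: [0.4328, 0.2728, 0.0031]
tool_rot: [0.122, 0.993, 0.0, 0.001]
force: [-0.4, 1.3, 5.8]
finger_gap: 0.261
gripper_force: 59.6
t: 5.25
tcp_pos: [0.5336, 0.1203, 0.1719]
tool_rot: [0.037, 0.999, -0.0, 0.0]
force: [-0.4, 0.2, -1.5]
finger_gap: 0.265
gripper_force: 59.2
```

```bash
python3 -m handwheel '[[5,-30,10,0,0,2.4,0.1],[5,-30,10,0,0,2.4,0.1],[5,-30,10,0,0,2.3,0.1],[5,-30,10,0,0,0,0.1],[5,-30,10,0,0,0,0.1],[0,-20,0,0,0,0,0.1],[0,0,0,0,0,0,0.1],[0,0,0,0,0,0,0.1],[0,0,0,0,0,0,0.1],[0,0,0,0,0,0,0.1]]'
python3 - <<'E'
from h import *
snap("wrist","w2.png")
E
```

```text
t: 6.5
tcp_pos: [0.557, -0.0467, 0.2221]
tool_rot: [-0.027, 1.0, 0.0, -0.0]
force: [-1.0, 0.7, -2.0]
finger_gap: 0.263
gripper_force: 59.3
```

View pics/w2.png

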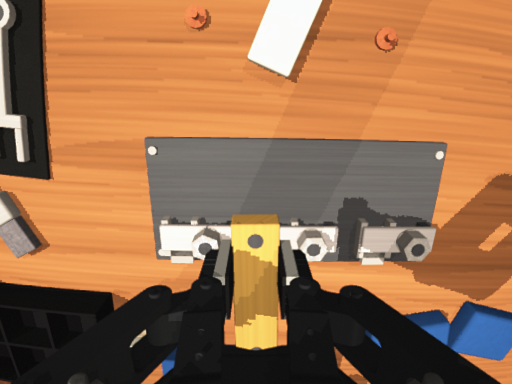

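The wrist view shows the bar held straight between the fingers. The jig plate's near corners are at about (147,139) and (446,143), and the nuts are at (205,245), (313,245) and (416,244).

Run:
```python
from h import *
im,c=snap("wrist"); hsv=cv2.cvtColor(im,cv2.COLOR_RGB2HSV).astype(int)
m=(hsv[...,1]<70)&(hsv[...,2]<130)
top=[(u,np.argmax(m[120:200,u])+120-.5) for u in range(165,430,5)]
P=cast(top,c,.010); f=np.polyfit(P[:,1],P[:,0],1); r=P[:,0]-np.polyval(f,P[:,1]); P=P[abs(r)<.002]; f=np.polyfit(P[:,1],P[:,0],1)
yaw=np.arctan(-f[0]); print("yaw from near edge",np.degrees(yaw),abs(r).max())
L=cast([(np.argmax(m[v,120:250])+120-.5,v) for v in range(150,200,4)],c,.010)
Rr=cast([(470-np.argmax(m[v,470:380:-1])+.5,v) for v in range(158,200,4)],c,.010)
ex=np.array([np.cos(yaw),np.sin(yaw)]);ey=np.array([-ex[1],ex[0]])
xn=np.median(P[:,:2]@ex); yl=L[:,:2]@ey; yr=Rr[:,:2]@ey
print("edge y",np.median(yl),yl.std(),np.median(yr),yr.std(),"width",np.median(yr)-np.median(yl))
ym=(np.median(yl)+np.median(yr))/2
o=ex*(xn+.120)+ey*(ym-.020); print("jig origin",o.round(4))
for i,y in enumerate((-.125,0,.125)):
    s=o+ex*-.015+ey*y; n=o+ey*(y+.037)
    print("seat",i+1,s.round(4),"nut",n.round(4),"px top",proj([*n,.0585],c).round(1))
print("nuts by eye",cast([(205,243),(314,243),(417,242)],c,.0585).round(4))
cv2.imwrite("pics/w2n.png",cv2.resize(im[205:275,150:450],None,fx=2.6,fy=2.6,interpolation=cv2.INTER_CUBIC)[:,:,::-1])
```

```text
yaw from near edge 2.434323088427919 0.0006744568907903759
edge y -0.2034275249552478 0.0004121991537366944 0.16281298422450513 0.0003838016179237796 width 0.3662405091797529
jig origin [ 0.6418 -0.0131]
seat 1 [ 0.6321 -0.1386] nut [ 0.6455 -0.101 ] px top [[204.7 248.3]]
seat 2 [ 0.6268 -0.0137] nut [0.6402 0.0239] px top [[313.1 249.4]]
seat 3 [0.6215 0.1112] nut [0.6349 0.1488] px top [[417.5 249.3]]
nuts by eye [[ 0.6387 -0.1006  0.0585]
 [ 0.6319  0.024   0.0585]
 [ 0.6253  0.1458  0.0585]]
```

View pics/w2n.png

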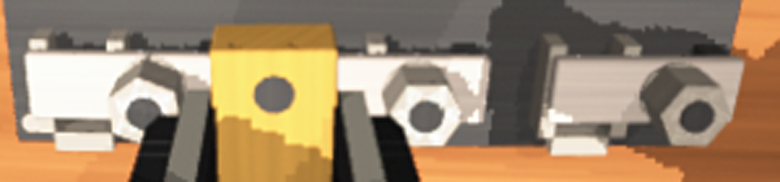

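```bash
python3 -m handwheel '[[-7,-25,-10,0,0,-0.5,0.1],[0,-25,-20,0,0,0,0.1],[0,-25,-30,0,0,0,0.1],[0,-20.5,-30,0,0,0,0.1],[0,0,-30,0,0,0,0.1],[0,0,-30,0,0,0,0.1],[0,0,-20,0,0,0,0.1],[0,0,-15,0,0,0,0.1],[0,0,0,0,0,0,0.1],[0,0,0,0,0,0,0.1]]'
python3 - <<'E'
from h import *
im,c=snap("wrist","w3.png"); hsv=cv2.cvtColor(im,cv2.COLOR_RGB2HSV)
E
```

```text
t: 7.85
tcp_pos: [0.5509, -0.1433, 0.038]
tool_rot: [-0.022, 1.0, -0.0, 0.001]
force: [-0.1, 0.5, -1.3]
finger_gap: 0.259
gripper_force: 59.3
```

View pics/w3.png

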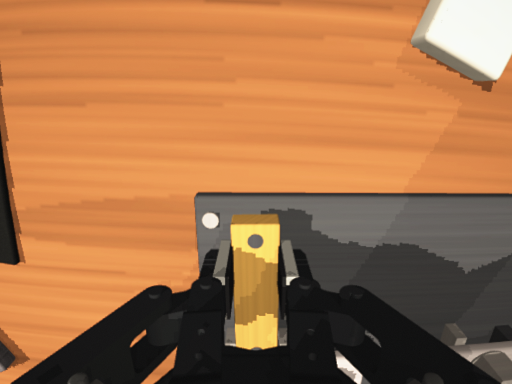

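The view shows the bar over the plate, with the plate's -y edge at column 195 and its near edge at row 193. The channel is hidden behind the fingers, so I check the bar's side offset from the plate edge.

Run:
```python
from h import *
im,c=snap("wrist"); hsv=cv2.cvtColor(im,cv2.COLOR_RGB2HSV).astype(int)
m=(hsv[...,1]<70)&(hsv[...,2]<130)
L=cast([(np.argmax(m[v,150:250])+150-.5,v) for v in range(200,235,4)],c,.010)
T=cast([(u,np.argmax(m[170:230,u])+170-.5) for u in range(200,510,6)],c,.010)
f=np.polyfit(T[:,1],T[:,0],1);yaw=-np.arctan(f[0]);print(np.degrees(yaw),np.abs(T[:,0]-np.polyval(f,T[:,1])).max())
ex=np.array([np.cos(yaw),np.sin(yaw)]);ey=np.array([-ex[1],ex[0]])
p=manip.sense()["tcp_pos"][:2]
print("tcp minus edge: y",p@ey-np.median(L[:,:2]@ey),(L[:,:2]@ey).std(),"(want .040)  x",p@ex-np.median(T[:,:2]@ex),"(home: .083)")
```

```text
2.353730837059526 0.00033018404528428746
tcp minus edge: y 0.037564112379658426 0.00016945007792391398 (want .040)  x 0.026005470853030954 (home: .083)
```

```bash
python3 -m handwheel '[[0,0.5,-14,0,0,-0.2,0.1],[0,0,-9.5,0,0,0,0.1],[0,0,0,0,0,0,0.1],[8,0.35,0,0,0,0,0.1],[8,0.35,0,0,0,0,0.1],[8,0.35,0,0,0,0,0.1],[8,0.35,0,0,0,0,0.1],[8,0.35,0,0,0,0,0.1],[8,0.35,0,0,0,0,0.1],[0,0,0,0,0,0,0.1]]'
```

```text
t: 9.2
tcp_pos: [0.5992, -0.1406, 0.0139]
tool_rot: [-0.021, 1.0, -0.0, 0.001]
force: [-0.3, -0.1, -1.7]
finger_gap: 0.258
gripper_force: 64.2
```

```bash
python3 -m handwheel '[[3,0.1,0,0,0,0,0.1],[3,0.1,-0.5,0,0,0,0.1],[2,0.1,0,0,0,0,0.1],[2,0.1,0,0,0,0,0.1],[1,0,0,0,0,0,0.1],[1,0,0,0,0,0,0.1],[1,0,0,0,0,0,0.1],[0.5,0,0,0,0,0,0.1],[0,0,0,0,0,0,0.1],[0,0,0,0,0,0,0.1]]'
```

```text
t: 10.45
tcp_pos: [0.6097, -0.14, 0.0132]
tool_rot: [-0.021, 1.0, 0.0, -0.002]
force: [-5.3, -1.6, 2.4]
finger_gap: 0.26
gripper_force: 64.7
```

```bash
python3 -m handwheel '[[1,0,0,0,0,0,0.1],[1,0,0,0,0,0,0.1],[0,0,0,0,0,0,0.1],[0,0,0,0,0,0,0.1],[0,0,0,0,0,0,0.1],[-1,0,0,0,0,0,0.6],[0,0,0,0,0,0,0.6],[0,0,0,0,0,0,0.6],[0,0,10,0,0,0,0.6],[0,0,20,0,0,0,0.6]]'
```

```text
t: 11.7
tcp_pos: [0.6125, -0.1398, 0.0437]
tool_rot: [-0.021, 1.0, 0.0, -0.001]
force: [-0.4, -0.8, 0.8]
finger_gap: 0.599
gripper_force: 0.0
```

```bash
python3 - <<'E'
from h import *
s=manip.sense();print(s["tcp_pos"],s["force"])
E
python3 -m handwheel '[[-20,0,30,0,0,0,0.6],[-20,10,40,0,0,0,0.6],[-20,30,40,0,0,0,0.6],[-10,40,20,0,0,-3,0.6],[-10,45,0,0,0,-3,0.6],[-10,45,0,0,0,-3,0.6],[-10,45,0,0,0,-3,0.6],[-10,45,0,0,0,0,0.6],[-10,45,0,0,0,0,0.6],[0,45,0,0,0,0,0.6]]'
python3 - <<'E'
from h import *
snap("top","t2.png")
E
```

```text
[ 0.61245294 -0.13979725  0.04372137] [-0.36894946 -0.78087539  0.76135152]
t: 12.95
tcp_pos: [0.4921, 0.2115, 0.175]
tool_rot: [0.084, 0.996, 0.0, 0.001]
force: [0.7, -0.2, -1.2]
finger_gap: 0.6
gripper_force: 0.0
```

```bash
python3 -m handwheel '[[-6,32,0,0,0,-0.5,0.6],[-6,32,-20,0,0,0,0.6],[-5.4,32,-30,0,0,0,0.6],[0,31,-30,0,0,0,0.6],[0,0,-30,0,0,0,0.6],[0,0,0,0,0,0,0.6],[0,0,0,0,0,0,0.6],[0,0,0,0,0,0,0.6],[0,0,0,0,0,0,0.6],[0,0,0,0,0,0,0.6]]'
python3 - <<'E'
from h import *
im=cv2.imread("pics/t2.png")[:,:,::-1];c=manip.get_calibration("top")
hsv=cv2.cvtColor(np.ascontiguousarray(im),cv2.COLOR_RGB2HSV)
m=(hsv[...,0]>15)&(hsv[...,0]<32)&(hsv[...,1]>120)&(hsv[...,2]>90); m[:,:80]=0
for b in blobs(m,30): print("brass",b.mean(0),rect(cast(b,c,0.023)))
E
```

```text
t: 14.25
tcp_pos: [0.4757, 0.3369, 0.064]
tool_rot: [0.088, 0.996, 0.0, 0.0]
force: [-0.4, -0.7, 0.6]
finger_gap: 0.599
gripper_force: 0.0
brass [429.55555556 230.67901235] [ 576.8 -418.5   75.2   20.2   27.1]
brass [108.52083333 221.04166667] [474.6 405.6  53.   21.7   5.3]
brass [323.86956522 201.41304348] [ 6.075e+02 -1.391e+02  4.470e+01  2.630e+01  3.000e-01]
```

```bash
python3 -m handwheel '[[-1,1.5,-20,0,0,0,0.6],[0,0,-20,0,0,0,0.6],[0,0,-14,0,0,0,0.6],[0,0,-6,0,0,0,0.6],[0,0,-1,0,0,0,0.6],[0,0,0,0,0,0,0.1],[0,0,0,0,0,0,0.1],[0,0,0,0,0,0,0.1],[0,0,0,0,0,0,0.1],[0,0,0,0,0,0,0.1]]' 60
python3 -m handwheel '[[0,0,20,0,0,0,0.1],[0,0,30,0,0,0,0.1],[0,0,40,0,0,0,0.1],[6,-36,40,0,0,4,0.1],[12,-44,0,0,0,4,0.1],[12,-44,0,0,0,4.4,0.1],[12,-44,0,0,0,0,0.1],[12,-44,0,0,0,0,0.1],[12,-44,0,0,0,0,0.1],[8,-40,0,0,0,0,0.1]]'
```

```text
t: 15.5
tcp_pos: [0.4749, 0.3388, 0.0032]
tool_rot: [0.088, 0.996, 0.0, 0.001]
force: [-0.8, -0.8, 5.8]
finger_gap: 0.26
gripper_force: 60.5
t: 16.75
tcp_pos: [0.5486, 0.0408, 0.133]
tool_rot: [-0.02, 1.0, -0.0, 0.0]
force: [-0.4, -0.2, -2.7]
finger_gap: 0.264
gripper_force: 59.6
```

```bash
python3 -m handwheel '[[-1.5,-30,0,0,0,0,0.1],[-1,-28,-20,0,0,0,0.1],[0,0,-35,0,0,0,0.1],[0,0,-30,0,0,0,0.1],[0,0,-15,0,0,0,0.1],[0,0,0,0,0,0,0.1],[0,0,0,0,0,0,0.1],[0,0,0,0,0,0,0.1],[0,0,0,0,0,0,0.1],[0,0,0,0,0,0,0.1]]'
```

```text
t: 18.0
tcp_pos: [0.5461, -0.0155, 0.0327]
tool_rot: [-0.02, 1.0, -0.0, 0.0]
force: [-0.3, -0.3, -2.3]
finger_gap: 0.26
gripper_force: 59.6
```

```bash
python3 -m handwheel '[[0,-1.3,-10,0,0,0,0.1],[0,0,-8.5,0,0,0,0.1],[0,0,0,0,0,0,0.1],[8,0.35,0,0,0,0,0.1],[8,0.35,0,0,0,0,0.1],[8,0.35,0,0,0,0,0.1],[8,0.35,0,0,0,0,0.1],[8,0.35,0,0,0,0,0.1],[8,0.35,0,0,0,0,0.1],[0,0,0,0,0,0,0.1]]'
```

```text
t: 19.25
tcp_pos: [0.5949, -0.0148, 0.0139]
tool_rot: [-0.02, 1.0, -0.0, 0.001]
force: [-0.5, 0.3, -2.0]
finger_gap: 0.257
gripper_force: 59.7
```

```bash
python3 -m handwheel '[[3,0.1,0,0,0,0,0.1],[3,0.1,-0.5,0,0,0,0.1],[3,0.1,0,0,0,0,0.1],[2,0.1,0,0,0,0,0.1],[1,0,0,0,0,0,0.1],[1,0,0,0,0,0,0.1],[1,0,0,0,0,0,0.1],[1,0,0,0,0,0,0.1],[0,0,0,0,0,0,0.1],[0,0,0,0,0,0,0.1]]'
```

```text
t: 20.5
tcp_pos: [0.6045, -0.0143, 0.0132]
tool_rot: [-0.02, 1.0, 0.0, -0.005]
force: [-10.3, -3.0, 4.4]
finger_gap: 0.261
gripper_force: 60.5
```

```bash
python3 -m handwheel '[[0.5,0,0,0,0,0,0.1],[0,0,0,0,0,0,0.1],[-2,0,0,0,0,0,0.6],[0,0,0,0,0,0,0.6],[0,0,0,0,0,0,0.6],[0,0,20,0,0,0,0.6],[-10,0,40,0,0,0,0.6],[-20,30,40,0,0,0,0.6],[-20,40,20,0,0,0,0.6],[-20,45,0,0,0,0,0.6]]'
python3 -m handwheel '[[-20,45,0,0,0,2,0.6],[-20,45,0,0,0,0,0.6],[-20,45,0,0,0,0,0.6],[-20,45,0,0,0,0,0.6],[-20,45,0,0,0,0,0.6],[-15,45,-30,0,0,0,0.6],[0,30,-30,0,0,0,0.6],[0,0,-10,0,0,0,0.6],[0,0,0,0,0,0,0.6],[0,0,0,0,0,0,0.6]]'
```

```text
t: 21.75
tcp_pos: [0.5391, 0.1014, 0.1369]
tool_rot: [-0.019, 1.0, -0.0, 0.004]
force: [0.8, 0.1, -0.1]
finger_gap: 0.602
gripper_force: 0.0
t: 23.0
tcp_pos: [0.4232, 0.4, 0.0645]
tool_rot: [-0.037, 0.999, 0.0, 0.001]
force: [0.7, -0.2, -0.4]
finger_gap: 0.602
gripper_force: 0.0
```

```bash
python3 -m handwheel '[[9.7,3.8,-15,0,0,0,0.6],[0,0,-20,0,0,0,0.6],[0,0,-18,0,0,0,0.6],[0,0,-7,0,0,0,0.6],[0,0,-1.5,0,0,0,0.6],[0,0,0,0,0,0,0.1],[0,0,0,0,0,0,0.1],[0,0,0,0,0,0,0.1],[0,0,0,0,0,0,0.1],[0,0,0,0,0,0,0.1]]' 60
python3 -m handwheel '[[0,0,20,0,0,0,0.1],[0,0,30,0,0,0,0.1],[0,0,40,0,0,0,0.1],[15,-36,40,0,0,-2,0.1],[20,-45,0,0,0,0,0.1],[20,-45,0,0,0,0,0.1],[20,-45,0,0,0,0,0.1],[20,-45,0,0,0,0,0.1],[13,-45,0,0,0,0,0.1],[0,-35,0,0,0,0,0.1]]'
```

```text
t: 24.25
tcp_pos: [0.4325, 0.4048, 0.0026]
tool_rot: [-0.037, 0.999, 0.0, 0.001]
force: [-0.8, 0.7, 5.4]
finger_gap: 0.257
gripper_force: 60.9
t: 25.5
tcp_pos: [0.5411, 0.1063, 0.1325]
tool_rot: [-0.019, 1.0, -0.0, 0.001]
force: [-0.5, 0.4, -1.5]
finger_gap: 0.259
gripper_force: 60.1
```

```bash
python3 -m handwheel '[[-0.5,1.5,-30,0,0,0,0.1],[0,0,-35,0,0,0,0.1],[0,0,-30,0,0,0,0.1],[0,0,-15,0,0,0,0.1],[0,0,-8.5,0,0,0,0.1],[0,0,0,0,0,0,0.1],[8,0.35,0,0,0,0,0.1],[8,0.35,0,0,0,0,0.1],[8,0.35,0,0,0,0,0.1],[0,0,0,0,0,0,0.1]]'
```

```text
t: 26.75
tcp_pos: [0.565, 0.111, 0.0136]
tool_rot: [-0.02, 1.0, -0.0, 0.001]
force: [0.1, -0.1, -3.1]
finger_gap: 0.261
gripper_force: 60.1
```

```bash
python3 -m handwheel '[[0,-1.8,0,0,0,0,0.1],[8,0.35,0,0,0,0,0.1],[8,0.35,0,0,0,0,0.1],[8,0.35,0,0,0,0,0.1],[4,0.1,-0.5,0,0,0,0.1],[3,0.1,0,0,0,0,0.1],[2,0,0,0,0,0,0.1],[1.5,0,0,0,0,0,0.1],[1,0,0,0,0,0,0.1],[0,0,0,0,0,0,0.1]]'
```

```text
t: 28.0
tcp_pos: [0.5983, 0.1105, 0.0127]
tool_rot: [-0.02, 1.0, 0.0, -0.001]
force: [-1.8, -0.1, -1.7]
finger_gap: 0.258
gripper_force: 60.2
```

```bash
python3 -m handwheel '[[1,0,0,0,0,0,0.1],[1,0,0,0,0,0,0.1],[1,0,0,0,0,0,0.1],[1,0,0,0,0,0,0.1],[0,0,0,0,0,0,0.1],[0,0,0,0,0,0,0.1],[0,0,0,0,0,0,0.1],[0,0,0,0,0,0,0.1],[0,0,0,0,0,0,0.1],[0,0,0,0,0,0,0.1]]'
```

```text
t: 29.25
tcp_pos: [0.5983, 0.1105, 0.0126]
tool_rot: [-0.02, 1.0, -0.0, -0.005]
force: [-9.6, -1.2, 6.1]
finger_gap: 0.259
gripper_force: 61.0
```

```bash
python3 -m handwheel '[[-2,0,0,0,0,0,1],[0,0,0,0,0,0,1],[0,0,0,0,0,0,1],[0,0,30,0,0,0,1],[0,0,45,0,0,0,1],[10,10,40,0,0,0,1],[15,15,10,0,0,0,1],[9,12,0,0,0,0,1],[0,0,0,0,0,0,1],[0,0,0,0,0,0,1]]'
python3 - <<'E'
from h import *
im,c=snap("wrist","w4.png")
E
```

```text
t: 30.5
tcp_pos: [0.6337, 0.1472, 0.1363]
tool_rot: [-0.02, 1.0, -0.0, -0.002]
force: [-0.1, -0.4, -0.2]
finger_gap: 0.999
gripper_force: 0.0
```

View pics/w4.png

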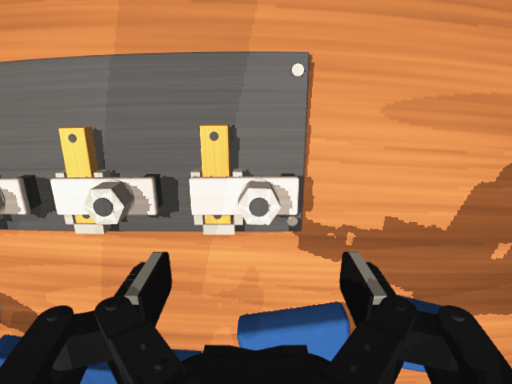

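Both bars sit in their channels. Nut 3's bore is at (259,208) and nut 2's at (102,207). I crop them for hex orientation.

Run:
```python
from h import *
im=cv2.imread("pics/w4.png");c=manip.get_calibration("wrist")
g=im.max(2)
for (u,v) in ((259,208),(102,207)):
    w=g[v-14:v+14,u-14:u+14]; n,l,st,ce=cv2.connectedComponentsWithStats((w<90).astype(np.uint8))
    i=l[14,14]; p=ce[i]+[u-14,v-14]; print(p.round(1),st[i,4],cast(p,c,.0585).round(4))
a=[cv2.resize(im[v-35:v+35,u-33:u+33],None,fx=6,fy=6,interpolation=cv2.INTER_CUBIC) for u,v in((102,207),(259,208))]
cv2.imwrite("pics/w4n.png",np.hstack(a))
```

```text
[258.5 207.5] 784 [[0.6359 0.149  0.0585]]
[101.3 206.6] 760 [[0.6404 0.0228 0.0585]]
```

View pics/w4n.png

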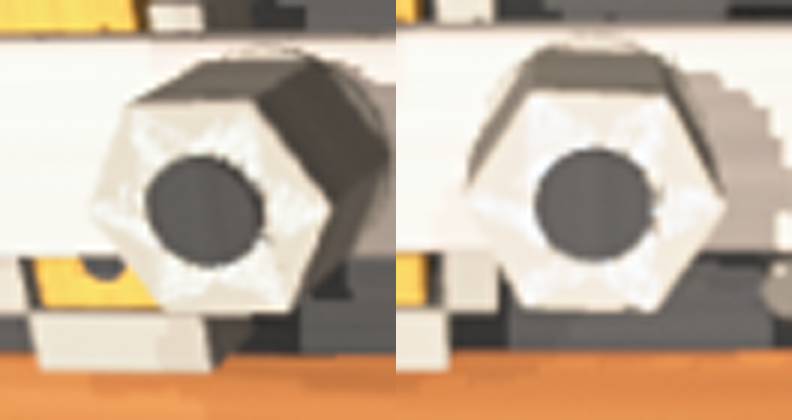

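The crop shows clear hex tops: nut 2's bore is at crop (205,211) and nut 3's at (597,204). I use the six vertices read from it.

Run:
```python
from h import *
c=manip.get_calibration("wrist")
N={2:((102,207),[(130,103),(252,98),(331,207),(290,312),(163,310),(92,208)],(205,211)),
   3:((259,208),[(131,90),(270,92),(328,205),(260,310),(127,308),(72,190)],(201,204))}
for k,((u,v),q,b) in N.items():
    f=lambda p:np.array(p)/6-.5+[u-33,v-35]
    W=cast(f(q),c,.0585)[:,:2];C=W.mean(0);d=W-C
    a=np.degrees(np.arctan2(d[:,1],d[:,0]))
    # vertices at yaw+0+60k (flats face +-y)
    z=np.exp(1j*np.radians(a*6)); y=np.degrees(np.angle(z.mean()))/6
    print(k,"centre",C.round(4),"bore",cast(f(b),c,.0585)[0].round(4),"radius",np.linalg.norm(d,axis=1).round(4),"yaw mod60",round(y,1),((a-y+30)%60-30).round(1))
```

```text
2 centre [0.6399 0.0245] bore [0.6404 0.0239 0.0585] radius [0.017  0.0175 0.0169 0.0175 0.0175 0.0166] yaw mod60 -27.5 [-0.1  1.1  0.3  0.4 -1.7  0.1]
3 centre [0.6346 0.149 ] bore [0.6351 0.1494 0.0585] radius [0.0174 0.0175 0.017  0.0177 0.018  0.0165] yaw mod60 -29.8 [ 1.9  0.4  0.1  0.3  0.4 -3. ]
```

```bash
python3 - <<'E'
from h import *
c=manip.get_calibration("wrist")
for z in (.015,.025,.035,.045): print(z,cast([(89,224.5),(89,214.5)],c,z).round(4)[:,0]-.6418-.0008)
E
python3 -m handwheel '[[1,1.8,-20,0,0,-10.5,0.58],[0,0,-20,0,0,-10.5,0.58],[0,0,-10,0,0,-10.5,0.58],[0,0,0,0,0,-0.7,0.58],[0,0,0,0,0,0,0.58],[0,0,0,0,0,0,0.58],[0,0,0,0,0,0,0.58],[0,0,0,0,0,0,0.58],[0,0,0,0,0,0,0.58],[0,0,0,0,0,0,0.58]]'
```

```text
0.015 [0.0345 0.0238]
0.025 [0.0298 0.0195]
0.035 [0.0251 0.0152]
0.045 [0.0204 0.0109]
t: 31.8
tcp_pos: [0.6361, 0.1493, 0.0878]
tool_rot: [0.258, 0.966, 0.0, 0.0]
force: [0.3, -0.1, 0.9]
finger_gap: 0.582
gripper_force: 0.0
```

```bash
python3 -m handwheel '[[-1.2,-0.2,-15,0,0,0,0.58],[0,0,-15,0,0,0,0.58],[0,0,-12,0,0,0,0.58],[0,0,-5,0,0,0,0.58],[0,0,0,0,0,0,0.58],[0,0,0,0,0,0,0.1],[0,0,0,0,0,0,0.1],[0,0,0,0,0,0,0.1],[0,0,0,0,0,0,0.1],[0,0,0,0,0,0,0.1]]' 40
python3 -c "
from h import *
s=manip.sense();print(s['force'],s['ft_torque'])"
```

```text
t: 33.05
tcp_pos: [0.6355, 0.1494, 0.0415]
tool_rot: [0.258, 0.966, 0.0, 0.001]
force: [1.4, 2.2, 4.6]
finger_gap: 0.336
gripper_force: 40.9
[1.38894484 2.2171301  4.558847  ] [ 0.34671733 -0.08933797 -0.0227451 ]
```

```bash
python3 -m handwheel '[[0,0,0,0,0,-5,0.1],[0,0,0,0,0,-8,0.1],[0,0,0,0,0,-8,0.1],[0,0,0,0,0,-8,0.1],[0,0,0,0,0,-8,0.1],[0,0,0,0,0,-8,0.1],[0,0,0,0,0,-8,0.1],[0,0,0,0,0,-8,0.1],[0,0,0,0,0,-8,0.1],[0,0,0,0,0,-8,0.1]]' 60
python3 -c "
from h import *
s=manip.sense();print(s['force'],s['ft_torque'],s['tool_rot'],s['q'][5])"
```

```text
t: 34.3
tcp_pos: [0.6348, 0.1491, 0.0415]
tool_rot: [0.805, 0.594, -0.0, 0.0]
force: [-1.3, 1.7, 6.0]
finger_gap: 0.332
gripper_force: 63.0
[-1.25214616  1.70634818  5.96932813] [0.25955902 0.16756396 0.17031835] [ 8.04572097e-01  5.93854972e-01 -9.18378166e-05  6.37168907e-05] 0.3590719004030818
```

```bash
python3 -m handwheel '[[0,0,0,0,0,-3,0.1],[0,0,0,0,0,-3,0.1],[0,0,0,0,0,-3,0.1],[0,0,0,0,0,-3,0.1],[0,0,0,0,0,-3,0.1],[0,0,0,0,0,-3,0.1],[0,0,0,0,0,-3,0.1],[0,0,0,0,0,-3,0.1],[0,0,0,0,0,-3,0.1],[0,0,0,0,0,-3,0.1]]' 60
python3 -c "
from h import *
s=manip.sense();print(s['force'],s['ft_torque'],s['tool_rot'],s['q'][5])"
```

```text
t: 35.55
tcp_pos: [0.6345, 0.1493, 0.0416]
tool_rot: [0.93, 0.367, -0.0, -0.0]
force: [-1.1, 2.6, 6.1]
finger_gap: 0.335
gripper_force: 63.0
[-1.13425711  2.55884448  6.05932437] [0.34796755 0.24175655 0.14399224] [ 9.30351347e-01  3.66669220e-01 -2.03487730e-04 -1.11164804e-04] 0.8797572768907164
```

```bash
python3 -m handwheel '[[0,0,0,0,0,-2,0.1],[0,0,0,0,0,-2,0.1],[0,0,0,0,0,-2,0.1],[0,0,0,0,0,-2,0.1],[0,0,0,0,0,-2,0.1],[0,0,0,0,0,-2,0.1],[0,0,0,0,0,-2,0.1],[0,0,0,0,0,-2,0.1],[0,0,0,0,0,-2,0.1],[0,0,0,0,0,-2,0.1]]' 60
python3 -c "
from h import *
s=manip.sense();print(s['force'],s['ft_torque'],s['tool_rot'],s['q'][5])"
```

```text
t: 36.8
tcp_pos: [0.6344, 0.1495, 0.0416]
tool_rot: [0.98, 0.2, -0.0, -0.0]
force: [-1.4, 2.9, 6.1]
finger_gap: 0.332
gripper_force: 63.0
[-1.39082176  2.94836959  6.07735446] [0.47214794 0.22484647 0.32858581] [ 9.79770920e-01  2.00122008e-01 -3.26405193e-04 -1.43187424e-04] 1.2278296617301405
```

```bash
python3 -m handwheel '[[0,0,0,0,0,0,0.58],[0,0,0,0,0,0,0.58],[0,0,0,0,0,0,0.58],[0,0,20,0,0,0,0.58],[0,0,25,0,0,0,0.58],[1,-20,5,0,0,10,0.58],[1,-35,0,0,0,10,0.58],[2,-35,0,0,0,10,0.58],[2,-35,0,0,0,10,0.58],[0,0,0,0,0,10,0.58]]'
python3 -m handwheel '[[0,0,0,0,0,10,0.58],[0,0,0,0,0,9.4,0.58],[0,0,0,0,0,0,0.58],[0,0,0,0,0,0,0.58],[0,0,0,0,0,0,0.58],[0,0,0,0,0,0,0.58],[0,0,0,0,0,0,0.58],[0,0,0,0,0,0,0.58],[0,0,0,0,0,0,0.58],[0,0,0,0,0,0,0.58]]'
```

```text
t: 38.05
tcp_pos: [0.642, 0.0209, 0.0925]
tool_rot: [0.803, 0.596, 0.001, 0.001]
force: [0.2, 0.0, -0.5]
finger_gap: 0.576
gripper_force: 0.0
t: 39.3
tcp_pos: [0.6409, 0.024, 0.0908]
tool_rot: [0.692, 0.722, -0.0, -0.0]
force: [0.4, -1.1, 0.1]
finger_gap: 0.582
gripper_force: 0.0
```

```bash
python3 -m handwheel '[[-0.7,0,-15,0,0,0,0.58],[0,0,-15,0,0,0,0.58],[0,0,-13,0,0,0,0.58],[0,0,-6,0,0,0,0.58],[0,0,0,0,0,0,0.58],[0,0,0,0,0,0,0.1],[0,0,0,0,0,0,0.1],[0,0,0,0,0,0,0.1],[0,0,0,0,0,0,0.1],[0,0,0,0,0,0,0.1]]' 40
python3 -m handwheel '[[0,0,0,0,0,-5,0.1],[0,0,0,0,0,-10,0.1],[0,0,0,0,0,-10,0.1],[0,0,0,0,0,-10,0.1],[0,0,0,0,0,-10,0.1],[0,0,0,0,0,-10,0.1],[0,0,0,0,0,-10,0.1],[0,0,0,0,0,-10,0.1],[0,0,0,0,0,-10,0.1],[0,0,0,0,0,-5,0.1]]' 60
python3 -c "
from h import *
s=manip.sense();print(s['force'],s['ft_torque'],s['tool_rot'],s['q'][5])"
```

```text
t: 40.55
tcp_pos: [0.6403, 0.024, 0.0424]
tool_rot: [0.692, 0.722, 0.0, 0.0]
force: [-1.1, -0.8, 5.8]
finger_gap: 0.338
gripper_force: 40.6
t: 41.8
tcp_pos: [0.6394, 0.0248, 0.0425]
tool_rot: [1.0, 0.02, -0.001, -0.0]
force: [-3.4, 1.9, 7.5]
finger_gap: 0.331
gripper_force: 62.7
[-3.40656928  1.88041966  7.54152532] [0.18556539 0.5489147  0.19795706] [ 9.99799447e-01  2.00079817e-02 -7.45262923e-04 -4.35941566e-04] 1.3942823640284094
```

```bash
python3 -m handwheel '[[0,0,0,0,0,-2,0.1],[0,0,0,0,0,-2,0.1],[0,0,0,0,0,-2,0.1],[0,0,0,0,0,-2,0.1],[0,0,0,0,0,-2,0.1],[0,0,0,0,0,-2,0.1],[0,0,0,0,0,-2,0.1],[0,0,0,0,0,-2,0.1],[0,0,0,0,0,-2,0.1],[0,0,0,0,0,-2,0.1]]' 60
python3 -c "
from h import *
s=manip.sense();print(s['force'],s['ft_torque'],s['tool_rot'],s['q'][5])"
```

```text
t: 43.05
tcp_pos: [0.6394, 0.0251, 0.0425]
tool_rot: [0.988, -0.153, -0.001, -0.001]
force: [-3.6, 2.2, 7.0]
finger_gap: 0.332
gripper_force: 62.7
[-3.63483423  2.21018619  7.00941958] [0.29220256 0.4544701  0.213118  ] [ 9.88243188e-01 -1.52887242e-01 -7.97255143e-04 -5.07817968e-04] 1.741144569314413
```

```bash
python3 -m handwheel '[[0,0,0,0,0,-1,0.1],[0,0,0,0,0,-1.5,0.1],[0,0,0,0,0,-1.5,0.1],[0,0,0,0,0,-1.5,0.1],[0,0,0,0,0,-1.5,0.1],[0,0,0,0,0,-1.5,0.1],[0,0,0,0,0,-1.5,0.1],[0,0,0,0,0,-1.5,0.1],[0,0,0,0,0,-1.5,0.1],[0,0,0,0,0,-1.5,0.1]]' 60
python3 -c "
from h import *
s=manip.sense();print(s['force'],s['ft_torque'],s['tool_rot'],s['q'][5])"
```

```text
t: 44.3
tcp_pos: [0.6395, 0.0252, 0.0425]
tool_rot: [0.961, -0.276, -0.001, -0.001]
force: [-3.4, 3.5, 5.9]
finger_gap: 0.33
gripper_force: 62.7
[-3.37322045  3.47204131  5.86363844] [0.47503842 0.52053282 0.1836764 ] [ 9.61075745e-01 -2.76283203e-01 -8.34745741e-04 -5.54628846e-04] 1.9939217920617813
```

```bash
python3 -m handwheel '[[0,0,0,0,0,-1,0.1],[0,0,0,0,0,-1,0.1],[0,0,0,0,0,-1,0.1],[0,0,0,0,0,-1,0.1],[0,0,0,0,0,-1,0.1],[0,0,0,0,0,-1,0.1],[0,0,0,0,0,-1,0.1],[0,0,0,0,0,-1,0.1],[0,0,0,0,0,-1,0.1],[0,0,0,0,0,-1,0.1]]' 60
python3 -c "
from h import *
s=manip.sense();print(s['force'],s['ft_torque'],s['tool_rot'],s['q'][5])"
```

```text
t: 45.55
tcp_pos: [0.6396, 0.0253, 0.0425]
tool_rot: [0.933, -0.359, -0.001, -0.0]
force: [-3.8, 3.1, 7.6]
finger_gap: 0.335
gripper_force: 62.7
[-3.8446726   3.0525525   7.55338493] [0.49417347 0.46141818 0.29626102] [ 9.33497136e-01 -3.58583728e-01 -7.50249613e-04 -4.94356576e-04] 2.1677801800757797
```

```bash
python3 -m handwheel '[[0,0,0,0,0,0,0.6],[0,0,0,0,0,0,0.6],[0,0,0,0,0,0,0.6],[0,0,25,0,0,0,0.8],[0,0,35,0,0,0,1],[1,-25,35,0,0,10.5,1],[1,-30,0,0,0,10.5,1],[2,-35,0,0,0,10.5,1],[2,-36,0,0,0,10.5,1],[0,0,0,0,0,10.5,1]]'
python3 -m handwheel '[[0,0,0,0,0,10.5,1],[0,0,0,0,0,10.5,1],[0,0,0,0,0,10.5,1],[0,0,0,0,0,10.5,1],[0,0,0,0,0,10.5,1],[0,0,0,0,0,10.5,1],[0,0,0,0,0,10.5,1],[0,0,0,0,0,7.5,1],[0,0,0,0,0,0,1],[0,0,0,0,0,0,1]]'
python3 - <<'E'
from h import *
im,c=snap("wrist","w5.png"); p=proj([.6455,-.101,.0585],c)[0];print(p,manip.sense()["tcp_pos"])
u,v=p.round().astype(int); np.save("nutc.npy",[u,v])
cv2.imwrite("pics/w5n.png",cv2.resize(im[v-50:v+50,u-50:u+50],None,fx=5,fy=5,interpolation=cv2.INTER_CUBIC)[:,:,::-1])
E
```

```text
t: 46.8
tcp_pos: [0.6467, -0.1054, 0.1367]
tool_rot: [0.996, 0.092, 0.001, 0.001]
force: [-0.7, 0.9, 0.5]
finger_gap: 0.999
gripper_force: 0.0
t: 48.05
tcp_pos: [0.6461, -0.102, 0.1367]
tool_rot: [0.699, 0.715, -0.0, -0.0]
force: [0.5, -0.4, -0.8]
finger_gap: 0.999
gripper_force: 0.0
[254.26071929 202.53405704] [ 0.64613211 -0.10199835  0.13670001]
```

View pics/w5n.png

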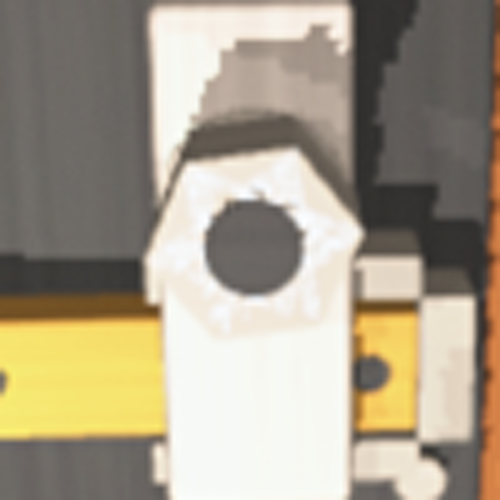

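Nut 1's bore is at crop (254,247), and the hex vertices are readable. Bar 1's end touches the stop at crop column 417.

Run:
```python
from h import *
c=manip.get_calibration("wrist");u,v=np.load("nutc.npy")
f=lambda p:np.array(p)/5-.5+[u-50,v-50]
W=cast(f([(185,160),(300,148),(362,234),(147,255),(212,338),(320,327)]),c,.0585)[:,:2];C=W.mean(0);d=W-C
a=np.degrees(np.arctan2(d[:,1],d[:,0]));y=np.degrees(np.angle(np.exp(1j*np.radians(a*6)).mean()))/6
print(C,cast(f((254,247)),c,.0585),np.linalg.norm(d,axis=1).round(4),y,((a-y+30)%60-30).round(1))
```

```text
[ 0.64557507 -0.10010868] [[ 0.64552741 -0.10045955  0.0585    ]] [0.0175 0.0172 0.0169 0.0169 0.0172 0.0174] 7.890829271411074 [ 1.  -0.5 -0.4 -0.8  0.2  0.4]
```

```bash
python3 -m handwheel '[[-0.6,1.4,-20,0,0,-8,0.58],[0,0,-20,0,0,-8,0.58],[0,0,-10,0,0,-7.4,0.58],[0,0,0,0,0,0,0.58],[0,0,0,0,0,0,0.58],[0,0,0,0,0,0,0.58],[0,0,0,0,0,0,0.58],[0,0,-15,0,0,0,0.58],[0,0,-10,0,0,0,0.58],[0,0,0,0,0,0,0.58]]'
```

```text
t: 49.35
tcp_pos: [0.6443, -0.1001, 0.06]
tool_rot: [0.829, 0.56, -0.001, -0.001]
force: [-0.1, -0.4, -0.6]
finger_gap: 0.577
gripper_force: 0.0
```

```bash
python3 -m handwheel '[[1,-0.5,-12,0,0,0,0.58],[0,0,-7,0,0,0,0.58],[0,0,0,0,0,0,0.58],[0,0,0,0,0,0,0.58],[0,0,0,0,0,0,0.1],[0,0,0,0,0,0,0.1],[0,0,0,0,0,0,0.1],[0,0,0,0,0,0,0.1],[0,0,0,0,0,0,0.1],[0,0,0,0,0,0,0.1]]' 40
python3 -m handwheel '[[0,0,0,0,0,-5,0.1],[0,0,0,0,0,-10,0.1],[0,0,0,0,0,-10,0.1],[0,0,0,0,0,-10,0.1],[0,0,0,0,0,-10,0.1],[0,0,0,0,0,-10,0.1],[0,0,0,0,0,-10,0.1],[0,0,0,0,0,-10,0.1],[0,0,0,0,0,-10,0.1],[0,0,0,0,0,-5,0.1]]' 60
python3 -c "
from h import *
s=manip.sense();print(s['force'],s['ft_torque'],s['tool_rot'],s['q'][5])"
```

```text
t: 50.6
tcp_pos: [0.6453, -0.1005, 0.0435]
tool_rot: [0.828, 0.56, -0.001, -0.001]
force: [-3.4, 1.1, 5.6]
finger_gap: 0.342
gripper_force: 40.2
t: 51.85
tcp_pos: [0.645, -0.0999, 0.0436]
tool_rot: [0.981, -0.191, -0.002, -0.0]
force: [-4.0, 2.0, 5.9]
finger_gap: 0.332
gripper_force: 62.3
[-4.04699788  2.03755888  5.94254931] [0.48901334 0.65200589 0.18985361] [ 9.81491154e-01 -1.91499388e-01 -1.69577903e-03 -4.72079829e-04] 1.6309762821981224
```

```bash
python3 -m handwheel '[[0,0,0,0,0,-2,0.1],[0,0,0,0,0,-2,0.1],[0,0,0,0,0,-2,0.1],[0,0,0,0,0,-2,0.1],[0,0,0,0,0,-2,0.1],[0,0,0,0,0,-2,0.1],[0,0,0,0,0,-2,0.1],[0,0,0,0,0,-2,0.1],[0,0,0,0,0,-2,0.1],[0,0,0,0,0,-1.5,0.1]]' 60
python3 -c "
from h import *
s=manip.sense();print(s['force'],s['ft_torque'],s['tool_rot'],s['q'][5])"
```

```text
t: 53.1
tcp_pos: [0.6452, -0.0998, 0.0436]
tool_rot: [0.935, -0.354, -0.002, -0.0]
force: [-3.5, 3.1, 6.0]
finger_gap: 0.332
gripper_force: 62.4
[-3.50180379  3.14318909  6.02746867] [0.54369609 0.57205696 0.26937903] [ 9.35427275e-01 -3.53515328e-01 -1.63890661e-03 -1.98864002e-04] 1.9684581883504944
```

```bash
python3 -m handwheel '[[0,0,0,0,0,0,0.6],[0,0,0,0,0,0,0.6],[0,0,0,0,0,0,0.6],[0,0,30,0,0,0,0.6],[0,0,40,0,0,0,0.6],[-20,-20,45,0,0,9.4,0.7],[-25,-40,20,0,0,9.4,0.7],[-25,-40,0,0,0,9.4,0.7],[-25,-40,0,0,0,9.4,0.7],[-25,-40,0,0,0,0,0.7]]'
python3 -m handwheel '[[-25,-40,0,0,0,0,0.7],[-25,-35,0,0,0,0,0.7],[-8,0,0,0,0,0,0.7],[0,0,0,0,0,0,0.7],[0,0,0,0,0,0,0.7],[0,0,0,0,0,0,0.7],[0,0,0,0,0,0,0.7],[0,0,0,0,0,0,0.7],[0,0,0,0,0,0,0.7],[0,0,0,0,0,0,0.7]]'
python3 - <<'E'
from h import *
im,c=snap("wrist","w6.png");
a,ct=snap("top","t3.png");hsv=cv2.cvtColor(a,cv2.COLOR_RGB2HSV)
w=(hsv[...,1]<60)&(hsv[...,2]>150)
for b in blobs(w,40):
    r=rect(cast(b,ct,.016))
    if r[1]<-300 and 300<r[0]<600: print("top",b.mean(0),r)
hsv=cv2.cvtColor(im,cv2.COLOR_RGB2HSV);w=(hsv[...,1]<70)&(hsv[...,2]>140)
for b in blobs(w,300): print("wrist",b.mean(0).round(),rect(cast(b,c,.018)))
E
```

```text
t: 54.35
tcp_pos: [0.5259, -0.2826, 0.1781]
tool_rot: [0.999, -0.033, 0.0, 0.0]
force: [-0.0, -0.7, -0.3]
finger_gap: 0.701
gripper_force: 0.0
t: 55.6
tcp_pos: [0.4686, -0.356, 0.1778]
tool_rot: [0.999, -0.033, -0.0, -0.0]
force: [-0.7, -0.5, 0.2]
finger_gap: 0.701
gripper_force: 0.0
top [408.32075472 253.50943396] [ 507.  -374.7   54.5   23.5    3.7]
wrist [  8. 255.] [384.7 -45.5 129.9  24.5 -21.9]
wrist [283. 179.] [ 441.8 -384.   186.5   51.8   -4.8]
wrist [285.  10.] [ 619.7 -394.    48.9   26.4   86.8]
wrist [17. 17.] [ 645.8 -139.    41.2   31.    79.8]
```

View pics/w6.png

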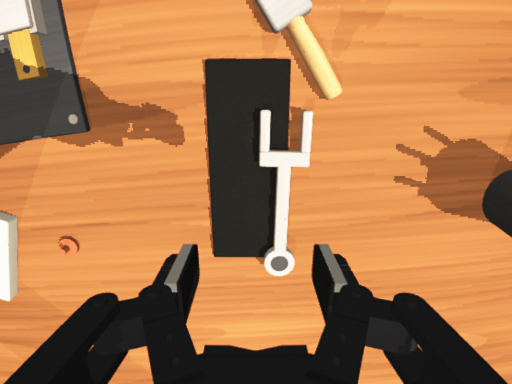

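The spanner has been knocked aside. In this view its centre is at about (283,179), the boss at (280,262) and the jaws at (285,130), with the handle along the right edge of the mat. Wrist cast: centre (441.8, -384.0), yaw -4.8 deg.

```bash
python3 -m handwheel '[[-13,-14,-30,0,0,-1,0.6],[-13,-14,-40,0,0,0,0.6],[0,0,-40,0,0,0,0.6],[0,0,-20,0,0,0,0.6],[0,0,0,0,0,0,0.6],[0,0,0,0,0,0,0.6],[0,0,0,0,0,0,0.6],[0,0,0,0,0,0,0.6],[0,0,0,0,0,0,0.6],[0,0,0,0,0,0,0.6]]'
python3 - <<'E'
from h import *
im,c=snap("wrist","w7.png");print(proj([[.4418,-.384,.018]],c))
hsv=cv2.cvtColor(im,cv2.COLOR_RGB2HSV);w=(hsv[...,1]<70)&(hsv[...,2]>140)
for b in blobs(w,300): print("wrist",b.mean(0).round(),rect(cast(b,c,.018)))
E
```

```text
t: 56.95
tcp_pos: [0.4426, -0.3841, 0.0481]
tool_rot: [0.999, -0.042, 0.0, 0.0]
force: [0.3, 0.6, -0.5]
finger_gap: 0.6
gripper_force: 0.0
[[254.1752084  232.42620118]]
wrist [322. 265.] [ 413.9 -427.8   37.1    8.6   12.4]
wrist [188. 265.] [ 421.7 -337.5   37.     9.2  -22. ]
wrist [254. 187.] [ 441.8 -384.3  186.1   51.4   -4.8]
wrist [336.  25.] [ 558.7 -436.1   25.7    7.7   26.7]
```

```bash
python3 -m handwheel '[[-0.8,-0.2,-20,0,0,0,0.6],[0,0,-14,0,0,0,0.6],[0,0,-5.5,0,0,0,0.6],[0,0,0,0,0,0,0.6],[0,0,0,0,0,0,0.05],[0,0,0,0,0,0,0.05],[0,0,0,0,0,0,0.05],[0,0,0,0,0,0,0.05],[0,0,0,0,0,0,0.05],[0,0,0,0,0,0,0.05]]' 100
python3 -m handwheel '[[0,0,10,0,0,0,0.05],[0,0,20,0,0,0,0.05],[0,0,30,0,0,0,0.05],[0,0,30,0,0,0,0.05],[0,0,10,0,0,0,0.05],[0,0,0,0,0,0,0.05],[0,0,0,0,0,0,0.05],[0,0,0,0,0,0,0.05],[0,0,0,0,0,0,0.05],[0,0,0,0,0,0,0.05]]'
python3 - <<'E'
from h import *
im,c=snap("wrist","w8.png");s=manip.sense()
hsv=cv2.cvtColor(im,cv2.COLOR_RGB2HSV);w=(hsv[...,1]<70)&(hsv[...,2]>140)
z=s["tcp_pos"][2]-.0083+.018
for b in blobs(w,300): print("wrist",b.mean(0).round(),rect(cast(b,c,z)))
print(s["tcp_pos"],s["tool_rot"],s["force"],s["ft_torque"],z)
E
```

```text
t: 58.25
tcp_pos: [0.442, -0.3845, 0.0092]
tool_rot: [0.999, -0.042, 0.0, 0.0]
force: [-1.2, 1.9, 5.4]
finger_gap: 0.126
gripper_force: 98.6
t: 59.5
tcp_pos: [0.4416, -0.3841, 0.1079]
tool_rot: [0.999, -0.042, -0.0, -0.0]
force: [0.1, 0.3, -0.9]
finger_gap: 0.124
gripper_force: 98.0
wrist [256. 184.] [ 459.2 -386.3  149.6   50.7   -4.8]
[ 0.44170082 -0.38417407  0.10801511] [ 9.99111049e-01 -4.21551557e-02 -1.50574099e-04 -1.77423044e-04] [ 0.08164279  0.19673549 -1.57165351] [ 0.06086051 -0.00901971  0.02187331] 0.11771510662939175
```

View pics/w8.png

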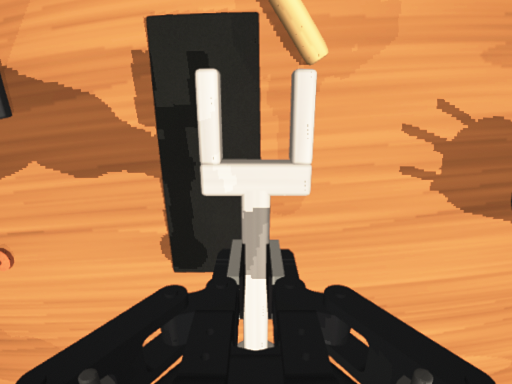

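The spanner is held level and straight along the tool, with its jaw tips at (207,70) and (304,70). Next I carry it to nut 1.

```bash
python3 -m handwheel '[[5,10,0,0,0,0,0.05],[15,30,0,0,0,3.9,0.05],[20,38,0,0,0,3.9,0.05],[20,38,0,0,0,3.9,0.05],[20,38,0,0,0,3.9,0.05],[20,38,0,0,0,3.9,0.05],[20,38,0,0,0,3.9,0.05],[15,31,0,0,0,0,0.05],[0,0,0,0,0,0,0.05],[0,0,0,0,0,0,0.05]]'
python3 -c "
from h import *
s=manip.sense();a=np.arctan2(s['tool_rot'][1],s['tool_rot'][0]);print(np.degrees(2*a),s['tcp_pos'],s['finger_gap'])"
```

```text
t: 60.8
tcp_pos: [0.5765, -0.1229, 0.1083]
tool_rot: [0.987, 0.162, -0.0, 0.0]
force: [0.4, -0.3, -1.8]
finger_gap: 0.127
gripper_force: 98.2
18.619595435693398 [ 0.57650852 -0.12293404  0.10828571] 0.12695801347250618
```

```bash
python3 -m handwheel '[[0.3,-0.4,-15,0,0,0,0.05],[0,0,-15,0,0,0,0.05],[0,0,-10,0,0,0,0.05],[0,0,-2,0,0,0,0.05],[0,0,0,0,0,0,0.05],[0,0,0,0,0,0,0.05],[0,0,0,0,0,0,0.05],[0,0,0,0,0,0,0.05],[0,0,0,0,0,0,0.05],[0,0,0,0,0,0,0.05]]'
python3 - <<'E'
from h import *
im,c=snap("wrist","w9.png")
print(manip.sense()["tcp_pos"],proj([.6453,-.1002,.0585],c))
cv2.imwrite("pics/w9c.png",cv2.resize(im[40:240,150:360],None,fx=2.9,fy=2.9,interpolation=cv2.INTER_CUBIC)[:,:,::-1])
E
```

```text
t: 62.05
tcp_pos: [0.577, -0.1236, 0.0664]
tool_rot: [0.987, 0.161, 0.0, 0.0]
force: [0.4, 0.3, -2.0]
finger_gap: 0.122
gripper_force: 98.2
[ 0.57707035 -0.1236356   0.06634142] [[252.90084975 115.51222247]]
```

View pics/w9c.png

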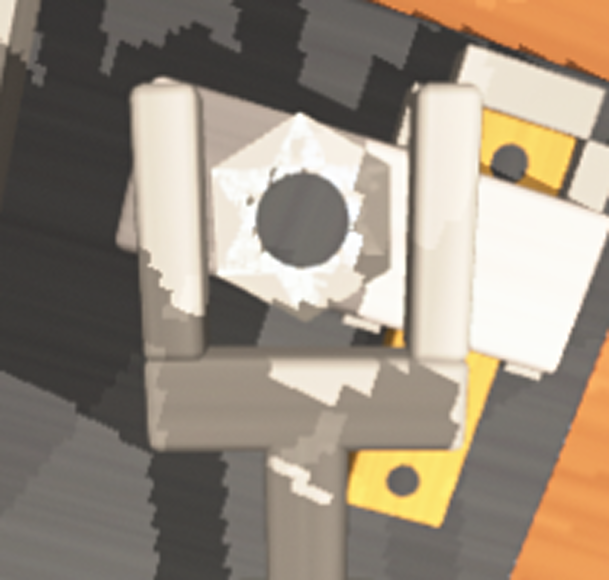

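The crop shows nut 1 between the jaws with nearly parallel flats: nut flats at crop columns 212 and 390, bore at (302,220), jaw inner edges at about 205 and 413.

Run:
```python
from h import *
c=manip.get_calibration("wrist");s=manip.sense()
f=lambda p:np.array(p)/2.9-.3+[150,40]
psi=np.radians(18.55);ex=np.array([np.cos(psi),np.sin(psi)]);ey=np.array([-ex[1],ex[0]]);t=s["tcp_pos"][:2]
def loc(p,z):
    w=cast(f(p),c,z)[:,:2]-t; return (np.c_[w@ex,w@ey]*1000).round(1).tolist()
print("jaw inner L/R z .063",loc([(205,220),(413,220)],.063),"z .075",loc([(205,220),(413,220)],.075))
print("jaw tips, head face top z.075",loc([(165,85),(447,85),(310,360)],.075), "handle",loc([(268,520),(346,520)],.075))
print("nut flats, bore",loc([(212,220),(390,220),(302,220)],.0585))
print("nut flat ends",loc([(212,168),(212,272)],.0585),loc([(391,160),(391,268)],.0585))
```

```text
jaw inner L/R z .063 [[72.4, 15.9], [72.4, -18.1]] z .075 [[73.1, 14.5], [73.1, -16.7]]
jaw tips, head face top z.075 [[92.3, 19.8], [92.3, -21.0], [51.7, -1.2]] handle [[24.5, 5.7], [24.5, -7.3]]
nut flats, bore [[72.1, 15.2], [72.1, -14.8], [72.1, 0.1]]
nut flat ends [[80.6, 15.0], [63.4, 15.5]] [[81.9, -14.7], [64.1, -15.2]]
```

```bash
python3 -m handwheel '[[-0.3,1,0,0,0,0,0.05],[0,0,-2,0,0,0,0.05],[0,0,-2,0,0,0,0.05],[0,0,-2,0,0,0,0.05],[0,0,-1,0,0,0,0.05],[0,0,0,0,0,0,0.05],[0,0,-1,0,0,0,0.05],[0,0,-1,0,0,0,0.05],[0,0,0,0,0,0,0.05],[0,0,0,0,0,0,0.05]]'
```

```text
t: 63.35
tcp_pos: [0.5768, -0.1227, 0.0573]
tool_rot: [0.987, 0.161, 0.0, 0.0]
force: [0.6, 0.3, -1.7]
finger_gap: 0.126
gripper_force: 98.1
```

```bash
python3 -m handwheel '[[0,0,-2,0,0,0,0.05],[0,0,-2,0,0,0,0.05],[0,0,-2,0,0,0,0.05],[0,0,-2,0,0,0,0.05],[0,0,-2,0,0,0,0.05],[0,0,-2,0,0,0,0.05],[0,0,0,0,0,0,0.05],[0,0,0,0,0,0,0.05],[0,0,0,0,0,0,0.05],[0,0,0,0,0,0,0.05]]'
```

```text
t: 64.6
tcp_pos: [0.5768, -0.1227, 0.0454]
tool_rot: [0.987, 0.161, 0.0, 0.0]
force: [0.1, -0.7, -1.2]
finger_gap: 0.125
gripper_force: 98.1
```

```bash
python3 -m handwheel '[[-1.9,7.3,0,0,0,-6,0.05],[-1.2,7.5,0,0,0,-6,0.05],[-0.4,7.6,0,0,0,-6,0.05],[0.4,7.6,0,0,0,-6,0.05],[1.2,7.5,0,0,0,-6,0.05],[2,7.3,0,0,0,-6,0.05],[2.7,7.1,0,0,0,-6,0.05],[0,0,0,0,0,0,0.05],[0,0,0,0,0,0,0.05],[0,0,0,0,0,0,0.05]]'
python3 -c "
from h import *
s=manip.sense();a=np.arctan2(s['tool_rot'][1],s['tool_rot'][0]);print(np.degrees(2*a),s['tcp_pos'],s['force'],s['ft_torque'])"
```

```text
t: 65.85
tcp_pos: [0.5798, -0.0712, 0.0454]
tool_rot: [0.979, -0.203, 0.0, 0.0]
force: [0.4, -3.1, -1.7]
finger_gap: 0.122
gripper_force: 98.2
-23.40937947308222 [ 0.57977324 -0.0712189   0.04539707] [ 0.40437551 -3.08455942 -1.72560442] [-0.51792115 -0.03372126 -0.1032163 ]
```

```bash
python3 -m handwheel '[[1.6,3.4,0,0,0,-3,0.05],[1.8,3.3,0,0,0,-3,0.05],[2,3.2,0,0,0,-3,0.05],[0,0,0,0,0,0,0.05],[0,0,0,0,0,0,0.05],[0,0,0,0,0,0,0.05],[0,0,0,0,0,0,0.05],[0,0,0,0,0,0,0.05],[0,0,0,0,0,0,0.05],[0,0,0,0,0,0,0.05]]'
python3 -c "
from h import *
s=manip.sense();a=np.arctan2(s['tool_rot'][1],s['tool_rot'][0]);print(np.degrees(2*a),s['tcp_pos'],s['force'],s['ft_torque'])"
```

```text
t: 67.1
tcp_pos: [0.5851, -0.0613, 0.0454]
tool_rot: [0.96, -0.279, 0.0, 0.0]
force: [-0.5, -4.4, -2.5]
finger_gap: 0.126
gripper_force: 98.2
-32.41722469011978 [ 0.5850635  -0.06129577  0.04535868] [-0.4595688  -4.42200612 -2.48189928] [-0.90220988  0.05939901 -0.0888278 ]
```

```bash
python3 -m handwheel '[[2.2,3.1,0,0,0,-3,0.05],[1.2,1.5,0,0,0,-1.5,0.05],[0,0,0,0,0,0,0.05],[0,0,0,0,0,0,0.05],[0,0,0,0,0,0,0.05],[0,0,0,0,0,0,0.05],[0,0,0,0,0,0,0.05],[0,0,0,0,0,0,0.05],[0,0,0,0,0,0,0.05],[0,0,0,0,0,0,0.05]]'
python3 -c "
from h import *
s=manip.sense();a=np.arctan2(s['tool_rot'][1],s['tool_rot'][0]);print(np.degrees(2*a),s['tcp_pos'],s['force'],s['ft_torque'])"
```

```text
t: 68.35
tcp_pos: [0.5884, -0.0567, 0.0454]
tool_rot: [0.949, -0.317, 0.0, 0.0]
force: [-0.4, -5.3, -1.9]
finger_gap: 0.124
gripper_force: 98.2
-36.906423088136734 [ 0.58835167 -0.05665992  0.04535779] [-0.44267509 -5.27785522 -1.92144827] [-0.89113268  0.07560872 -0.08109332]
```

```bash
python3 -m handwheel '[[2.4,2.9,0,0,0,-3,0.05],[0,0,0,0,0,0,0.05],[0,0,0,0,0,0,0.05],[0,0,0,0,0,0,0.05],[0,0,0,0,0,0,0.05],[0,0,0,0,0,0,0.05],[0,0,0,0,0,0,0.05],[0,0,0,0,0,0,0.05],[0,0,0,0,0,0,0.05],[0,0,0,0,0,0,0.05]]'
python3 -c "
from h import *
s=manip.sense();a=np.arctan2(s['tool_rot'][1],s['tool_rot'][0]);print(np.degrees(2*a),s['tcp_pos'],s['force'],s['ft_torque'])"
```

```text
t: 69.6
tcp_pos: [0.5908, -0.0539, 0.0453]
tool_rot: [0.94, -0.341, 0.0, 0.0]
force: [-0.0, -5.7, -2.7]
finger_gap: 0.122
gripper_force: 98.2
-39.898384248468766 [ 0.59078542 -0.05390412  0.04534571] [-0.02525954 -5.66609937 -2.70106219] [-0.92998812  0.09591183 -0.03046056]
```

```bash
python3 -m handwheel '[[2.5,2.8,0,0,0,-3,0.05],[1.3,1.4,0,0,0,-1.5,0.05],[0,0,0,0,0,0,0.05],[0,0,0,0,0,0,0.05],[0,0,0,0,0,0,0.05],[0,0,0,0,0,0,0.05],[0,0,0,0,0,0,0.05],[0,0,0,0,0,0,0.05],[0,0,0,0,0,0,0.05],[0,0,0,0,0,0,0.05]]'
python3 - <<'E'
from h import *
s=manip.sense();a=np.arctan2(s['tool_rot'][1],s['tool_rot'][0]);print(np.degrees(2*a),s['tcp_pos'],s['force'],s['ft_torque'])
im,c=snap("wrist","w10.png")
cv2.imwrite("pics/w10c.png",cv2.resize(im[40:240,150:360],None,fx=2.9,fy=2.9,interpolation=cv2.INTER_CUBIC)[:,:,::-1])
E
```

```text
t: 70.85
tcp_pos: [0.5946, -0.0507, 0.0454]
tool_rot: [0.926, -0.377, 0.001, 0.001]
force: [-0.9, -8.8, -2.9]
finger_gap: 0.128
gripper_force: 98.2
-44.29704027473921 [ 0.5945976  -0.05072231  0.04536046] [-0.93651385 -8.82587312 -2.92804143] [-1.41823121  0.19021182  0.15669832]
```

View pics/w10c.png

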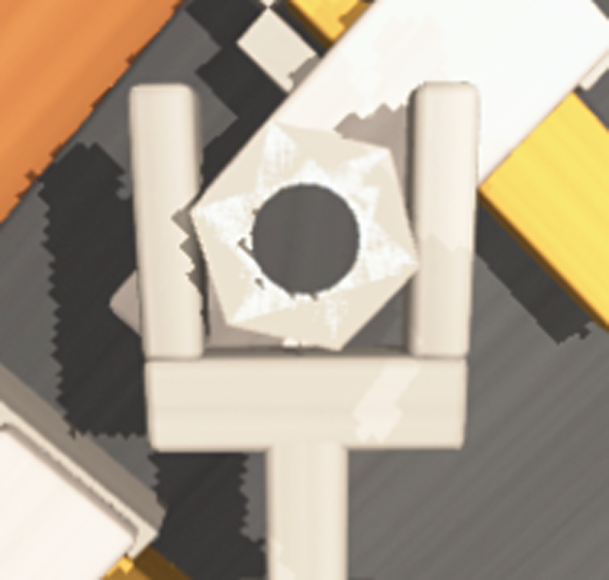

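The crop shows the nut's hex turned about 17 deg against the jaws, more than the play. The nut has probably hit its stop, so I measure its yaw.

Run:
```python
from h import *
c=manip.get_calibration("wrist");s=manip.sense()
f=lambda p:np.array(p)/2.9-.3+[150,40]
W=cast(f([(277,122),(388,148),(417,265),(340,350),(225,325),(190,212)]),c,.0585)[:,:2];C=W.mean(0);d=W-C
a=np.degrees(np.arctan2(d[:,1],d[:,0]));y=np.degrees(np.angle(np.exp(1j*np.radians(a*6)).mean()))/6
print(C,np.linalg.norm(d,axis=1).round(4),"yaw",y,((a-y+30)%60-30).round(1))
psi=np.radians(-44.3);ex=np.array([np.cos(psi),np.sin(psi)]);ey=np.array([-ex[1],ex[0]]);t=s["tcp_pos"][:2]
def loc(p,z):
    w=cast(f(p),c,z)[:,:2]-t; return (np.c_[w@ex,w@ey]*1000).round(1).tolist()
print("jaw inner bottom z.042",loc([(205,220),(413,220)],.042),"top .054",loc([(205,220),(413,220)],.054)," outer",loc([(133,100),(477,100),(150,440),(465,440)],.054),"bore",loc([(305,238)],.0585))
```

```text
[ 0.64534328 -0.10073994] [0.0167 0.0172 0.0167 0.0173 0.0175 0.0172] yaw -27.74614742225336 [-2.4  1.1  0.6  0.7 -0.4  0.4]
jaw inner bottom z.042 [[73.0, 16.1], [73.0, -17.9]] top .054 [[73.7, 14.8], [73.7, -16.4]]  outer [[90.9, 24.8], [90.9, -25.2], [39.1, 24.9], [39.1, -26.1]] bore [[71.4, -0.2]]
```

```bash
python3 -m handwheel '[[-2.3,-2.2,0,0,0,2.6,0.05],[-2.2,-2.4,0,0,0,2.7,0.05],[-2,-2.5,0,0,0,2.6,0.05],[-1.9,-2.6,0,0,0,2.6,0.05],[-1.9,-2.7,0,0,0,2.7,0.05],[-1.7,-2.6,0,0,0,2.5,0.05],[0,0,0,0,0,0,0.05],[0,0,0,0,0,0,0.05],[0,0,0,0,0,0,0.05],[0,0,0,0,0,0,0.05]]'
python3 - <<'E'
from h import *
s=manip.sense();a=np.arctan2(s['tool_rot'][1],s['tool_rot'][0]);print(np.degrees(2*a),s['tcp_pos'],s['force'],s['ft_torque'])
im,c=snap("wrist","w11.png")
cv2.imwrite("pics/w11c.png",cv2.resize(im[40:240,150:360],None,fx=2.9,fy=2.9,interpolation=cv2.INTER_CUBIC)[:,:,::-1])
E
```

```text
t: 72.15
tcp_pos: [0.584, -0.0649, 0.0455]
tool_rot: [0.969, -0.249, 0.002, -0.0]
force: [1.3, -4.9, -3.0]
finger_gap: 0.129
gripper_force: 98.3
-28.82239861333854 [ 0.58397572 -0.06489416  0.04554952] [ 1.34817212 -4.87248583 -3.02105666] [-0.91323049 -0.14105685 -0.40025996]
```

View pics/w11c.png

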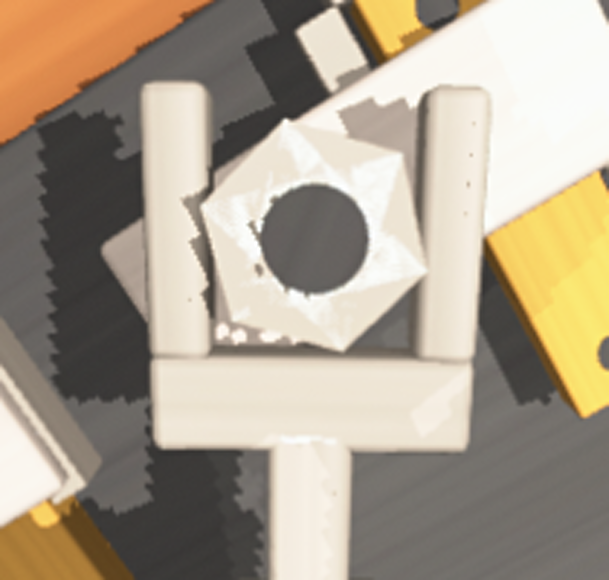

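```bash
cat > nut.py <<'E'
from h import *
def loc(fn,verts,psi,sc=2.9,o=(150,40)):
    pass
def nutyaw(verts,z=.0585,sc=2.9,o=(150,40)):
    c=manip.get_calibration("wrist");f=np.array(verts)/sc-.3+np.array(o)
    W=cast(f,c,z)[:,:2];C=W.mean(0);d=W-C
    a=np.degrees(np.arctan2(d[:,1],d[:,0]));y=np.degrees(np.angle(np.exp(1j*np.radians(a*6)).mean()))/6
    return C.round(4),round(y,1),((a-y+30)%60-30).round(1),np.linalg.norm(d,axis=1).round(4)
def edge(pts,z,sc=2.9,o=(150,40)):
    c=manip.get_calibration("wrist");W=cast(np.array(pts)/sc-.3+np.array(o),c,z)[:,:2]
    d=W[1]-W[0];return W.round(4).tolist(),round(np.degrees(np.arctan2(d[1],d[0])),1)
E
python3 - <<'E'
from nut import *
print(nutyaw([(288,120),(402,152),(427,270),(343,351),(228,322),(203,207)]))
# spanner: inner/outer edges (bottom->top)
print("L outer",edge([(151,350),(143,100)],.054),"R outer",edge([(475,350),(490,105)],.054),"handle L",edge([(276,560),(272,460)],.054),"R",edge([(350,560),(350,460)],.054),"head line",edge([(470,440),(157,442)],.054))
E
```

```text
(array([ 0.6454, -0.1008]), np.float64(-14.7), array([-0.9,  0.6,  0.8,  0.3, -0.9,  0.2]), array([0.017 , 0.0174, 0.0171, 0.0172, 0.0179, 0.0169]))
L outer ([[0.6425, -0.0699], [0.6747, -0.0883]], np.float64(-29.8)) R outer ([[0.618, -0.1145], [0.6497, -0.1323]], np.float64(-29.3)) handle L ([[0.6015, -0.0693], [0.6175, -0.0776]], np.float64(-27.4)) R ([[0.5955, -0.0803], [0.6113, -0.0887]], np.float64(-27.9)) head line ([[0.605, -0.1074], [0.6291, -0.0627]], np.float64(61.6))
```

The nut followed the jammed jaws back to yaw -14.7 deg (set is about 0.72). I re-tighten it, then lift the spanner straight off under slight clockwise load instead of rotating back.

```bash
python3 -m handwheel '[[1.5,2.7,0,0,0,-2.5,0.05],[1.7,2.7,0,0,0,-2.6,0.05],[1.8,2.6,0,0,0,-2.6,0.05],[1.9,2.5,0,0,0,-2.7,0.05],[2,2.4,0,0,0,-2.6,0.05],[2.1,2.2,0,0,0,-2.5,0.05],[0,0,0,0,0,0,0.05],[0,0,0,0,0,0,0.05],[0,0,0,0,0,0,0.05],[0,0,0,0,0,0,0.05]]'
python3 - <<'E'
from h import *
s=manip.sense();a=np.arctan2(s['tool_rot'][1],s['tool_rot'][0]);print(np.degrees(2*a),s['tcp_pos'],s['force'],s['ft_torque'])
E
```

```text
t: 73.45
tcp_pos: [0.5944, -0.0509, 0.0455]
tool_rot: [0.927, -0.375, 0.001, 0.001]
force: [0.3, -8.8, -3.4]
finger_gap: 0.123
gripper_force: 98.2
-44.103240133338225 [ 0.59444197 -0.05086406  0.04545696] [ 0.34515458 -8.79925448 -3.36690822] [-1.47967198  0.03860256  0.20715793]
```

```bash
python3 -m handwheel '[[0,0,3,0,0,0,0.05],[0,0,3,0,0,0,0.05],[0,0,4,0,0,0,0.05],[0,0,4,0,0,0,0.05],[0,0,4,0,0,0,0.05],[0,0,4,0,0,0,0.05],[0,0,4,0,0,0,0.05],[0,0,4,0,0,0,0.05],[0,0,0,0,0,0,0.05],[0,0,0,0,0,0,0.05]]'
python3 - <<'E'
from h import *
s=manip.sense();a=np.arctan2(s['tool_rot'][1],s['tool_rot'][0]);print(np.degrees(2*a),s['tcp_pos'],s['force'],s['ft_torque'])
im,c=snap("wrist","w12.png")
cv2.imwrite("pics/w12c.png",cv2.resize(im[40:240,150:360],None,fx=2.9,fy=2.9,interpolation=cv2.INTER_CUBIC)[:,:,::-1])
E
```

```text
t: 74.7
tcp_pos: [0.5984, -0.055, 0.0743]
tool_rot: [0.926, -0.376, 0.006, 0.002]
force: [8.8, -19.5, -17.4]
finger_gap: 0.117
gripper_force: 97.6
-44.21211203640724 [ 0.59844638 -0.05504775  0.07431216] [  8.82221861 -19.47353895 -17.37936811] [-3.00000468 -1.08899987 -0.32449379]
```

View pics/w12c.png

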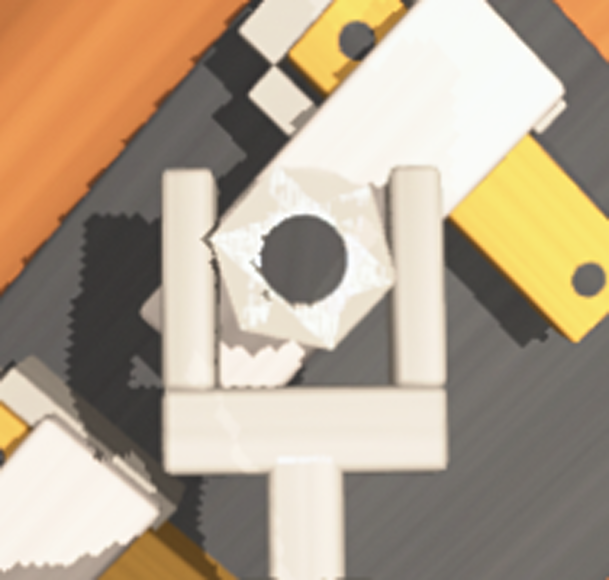

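The spanner is wedged on the nut: its jaws stayed down and the handle pitched in the grip. I lower it back, then dither it free with a slight counter-clockwise load and a pull along the handle.

```bash
python3 -m handwheel '[[0,0,-5,0,0,0,0.05],[0,0,-5,0,0,0,0.05],[0,0,-5,0,0,0,0.05],[0,0,-5,0,0,0,0.05],[0,0,-5,0,0,0,0.05],[0,0,-5,0,0,0,0.05],[0,0,0,0,0,0,0.05],[0,0,0,0,0,0,0.05],[0,0,0,0,0,0,0.05],[0,0,0,0,0,0,0.05]]'
python3 - <<'E'
from h import *
s=manip.sense();a=np.arctan2(s['tool_rot'][1],s['tool_rot'][0]);print(np.degrees(2*a),s['tcp_pos'],s['force'],s['ft_torque'])
im,c=snap("wrist","w13.png");g=cv2.cvtColor(im,cv2.COLOR_RGB2GRAY)
E
```

```text
t: 76.0
tcp_pos: [0.5893, -0.0477, 0.0444]
tool_rot: [0.926, -0.377, -0.005, 0.001]
force: [-5.7, -2.0, 2.2]
finger_gap: 0.119
gripper_force: 104.5
-44.29853344148802 [ 0.58926643 -0.04769463  0.04438172] [-5.6716875  -1.98026947  2.20003092] [-0.54569011  0.97165706 -0.36644492]
```

```bash
cat > look.py <<'E'
from h import *
def look(nut,ztop,img=None,verbose=True):
    """nut: (x,y); ztop: height of spanner's top. LSD segments -> nut yaw, spanner edges in tool frame"""
    c=manip.get_calibration("wrist");s=manip.sense();im=manip.snapshot("wrist") if img is None else img
    g=cv2.GaussianBlur(cv2.cvtColor(im,cv2.COLOR_RGB2GRAY),(0,0),.8)
    L=cv2.createLineSegmentDetector().detect(g)[0][:,0]
    q=s["tool_rot"];psi=2*np.arctan2(q[1],q[0]);ex=np.array([np.cos(psi),np.sin(psi)]);ey=np.array([-ex[1],ex[0]])
    A=cast(L[:,:2],c,.0585)[:,:2];B=cast(L[:,2:],c,.0585)[:,:2];ys=[]
    for a,b in zip(A,B):
        d=b-a;l=np.linalg.norm(d);n=np.array([-d[1],d[0]])/(l+1e-9);ap=(a-nut)@n
        m=(a+b)/2-nut
        if l>.008 and abs(abs(ap)-.015)<.0012 and abs(m@d/l)<.005:
            ang=np.degrees(np.arctan2(n[1],n[0]));ys.append(((ang-90+30)%60-30,l,ap))
    if ys:
        Y=np.array(ys);z=(np.exp(6j*np.radians(Y[:,0]))*Y[:,1]).sum();print("nut yaw",round(np.degrees(np.angle(z))/6,1),Y[:,0].round(1),(Y[:,2]*1e3).round(1))
    A=cast(L[:,:2],c,ztop)[:,:2]-s["tcp_pos"][:2];B=cast(L[:,2:],c,ztop)[:,:2]-s["tcp_pos"][:2]
    for a,b in zip(A,B):
        d=b-a;l=np.linalg.norm(d)
        if l<.012: continue
        ang=(np.degrees(np.arctan2(d[1],d[0]))-np.degrees(psi)+45)%180-45
        P=np.array([a@ex,a@ey,b@ex,b@ey])*1e3;m=(P[:2]+P[2:])/2
        if 5<m[0]<105 and abs(m[1])<32 and (abs(ang)<12 or abs(ang-90)<12) : print("  edge",P.round(1),"ang",round(ang,1))
    print("psi",round(np.degrees(psi),1),"tcp",(s["tcp_pos"]*1e3).round(1),"F",s["force"].round(1),"M",s["ft_torque"].round(2),"gap",round(s["finger_gap"],3))
    u=proj([*nut,.0585],c)[0];return u
E
python3 - <<'E'
from look import *
N=np.array([.6454,-.1005])
im=cv2.imread("pics/w13.png")[:,:,::-1].copy();print(look(N,.054,im))
E
```

```text
nut yaw -26.9 [-25.7  28.9 -26.4 -25.9 -26.6] [-15.1 -14.9 -14.8 -14.6  15.1]
  edge [ 41.8 -24.6  87.3 -23.8] ang 1.1
  edge [58.2 16.8 74.6 18.8] ang 6.8
  edge [39.3 25.1 40.1  6.4] ang 92.3
  edge [83.4 26.8 70.7 26.3] ang 2.5
  edge [73.1 26.1 54.3 25.8] ang 0.7
  edge [56.4 16.2 56.9  2.3] ang 92.0
  edge [ 40.5  -5.7  40.6 -23.7] ang 90.5
  edge [14.8 -6.5 41.3 -5.8] ang 1.6
  edge [ 94.6 -14.7  75.5 -15.6] ang 2.8
  edge [ 54.8 -22.4  55.3   1.7] ang 88.8
  edge [39.5  6.7 24.1  7.4] ang -2.5
  edge [54.8  2.3 53.7 24.2] ang 93.0
  edge [ 71.8 -15.5  55.9 -15.7] ang 1.0
psi -44.3 tcp [589.2 -47.7  44.4] F [-6.2 -3.   1.3] M [-0.44  0.93 -0.3 ] gap 0.118
[251.06574696 108.42914212]
```

```bash
python3 -m handwheel '[[-1.4,-1.4,0,0,0,1.5,0.05],[-1.4,-1.4,0,0,0,1.5,0.05],[-4,4,0,0,0,0,0.05],[4,-4,0,0,0,0,0.05],[-5,5,0,0,0,0,0.05],[5,-5,0,0,0,0,0.05],[-5,5,0,0,0,0,0.05],[5,-5,0,0,0,0,0.05],[-5,5,0,0,0,0,0.05],[0,0,0,0,0,0,0.05]]'
python3 - <<'E'
from look import *
N=np.array([.6454,-.1005]);look(N,.054)
E
```

```text
t: 77.3
tcp_pos: [0.5876, -0.05, 0.0454]
tool_rot: [0.936, -0.353, 0.003, 0.001]
force: [0.6, -13.3, -3.9]
finger_gap: 0.118
gripper_force: 104.0
nut yaw -27.6 [-25.4  30.  -26.1  27.4 -24.9] [-15.1 -14.9 -14.8 -14.8 -14.6]
  edge [ 39.9   6.2 -23.4   4.4] ang 1.6
  edge [-9.2 -4.9 29.9 -7. ] ang -3.0
  edge [ 41.2 -25.3  83.6 -25. ] ang 0.5
  edge [79.6 16.6 66.4 13.9] ang 11.3
  edge [54.8 25.3 41.2 24.9] ang 1.6
  edge [39.5 24.7 40.1  5.8] ang 91.7
  edge [56.4 15.3 56.6  1.7] ang 90.9
  edge [84.8 25.8 64.3 24.8] ang 2.7
  edge [ 75.8 -15.4  88.1 -13.5] ang 8.7
  edge [ 40.1  -6.5  40.4 -24.6] ang 91.1
  edge [ 54.4 -23.4  55.2   1.1] ang 88.3
  edge [ 94.2 -15.9  74.7 -16.8] ang 2.5
  edge [ 71.  -16.5  55.4 -16.6] ang 0.2
  edge [54.7  1.7 53.7 23.4] ang 92.7
psi -41.3 tcp [587.6 -50.   45.4] F [  0.6 -13.3  -3.9] M [-2.12  0.03 -0.59] gap 0.118
```

```bash
python3 -m handwheel '[[-1.3,-1.5,0,0,0,0,0.05],[-3,2.7,0,0,0,0,0.05],[-3,2.7,0,0,0,0,0.05],[-3,2.7,0,0,0,0,0.05],[-3,2.7,0,0,0,0,0.05],[0,0,1,0,0,0,0.05],[0,0,-2,0,0,0,0.05],[0,0,2,0,0,0,0.05],[0,0,-1,0,0,0,0.05],[0,0,0,0,0,0,0.05]]' 120
python3 - <<'E'
from look import *
N=np.array([.6454,-.1005]);look(N,.054)
E
```

```text
t: 78.6
tcp_pos: [0.582, -0.045, 0.047]
tool_rot: [0.936, -0.353, 0.011, 0.002]
force: [8.9, -22.1, -5.8]
finger_gap: 0.112
gripper_force: 119.3
nut yaw -27.1 [-25.4  29.8 -29.8 -26.1 -26.2] [-15.  -14.9 -14.9 -14.9 -14.7]
  edge [ 40.5 -25.8  89.9 -25.3] ang 0.5
  edge [54.2 16.6 79.9 17.1] ang 1.1
  edge [54.2 25.5 40.4 25.3] ang 0.8
  edge [38.8 25.1 39.5  5.9] ang 92.0
  edge [92.6 26.1 56.  25.3] ang 1.2
  edge [ 39.8  -6.6  39.7 -25.1] ang 89.6
  edge [39.1  6.  12.3  6.1] ang -0.4
  edge [ 54.6 -20.8  54.6  13.3] ang 90.0
  edge [12.3 -7.1 40.4 -6.6] ang 1.1
  edge [ 94.4 -16.3  82.  -17.1] ang 3.8
  edge [ 79.3 -16.7  54.8 -16.9] ang 0.7
psi -41.3 tcp [582. -45.  47.] F [  8.9 -22.1  -5.8] M [-3.57 -1.2  -0.69] gap 0.112
```

The spanner has slid 7.5 mm along the jaws and the nut yaw is unchanged (about -26 deg). I keep pulling.

```bash
python3 -m handwheel '[[-3,2.7,0,0,0,0,0.05],[-3,2.7,0,0,0,0,0.05],[-3,2.7,0,0,0,0,0.05],[-3,2.7,0,0,0,0,0.05],[-3,2.7,0,0,0,0,0.05],[-3,2.7,0,0,0,0,0.05],[-3,2.7,0,0,0,0,0.05],[-3,2.7,0,0,0,0,0.05],[0,0,0,0,0,0,0.05],[0,0,0,0,0,0,0.05]]'
python3 - <<'E'
from look import *
N=np.array([.6454,-.1005]);look(N,.054)
E
```

```text
t: 79.9
tcp_pos: [0.5487, -0.016, 0.0454]
tool_rot: [0.936, -0.352, 0.0, -0.0]
force: [0.7, -0.2, -3.1]
finger_gap: 0.11
gripper_force: 119.6
nut yaw -26.7 [-26.9 -26.4] [-14.9 -15. ]
  edge [39.2 25.2 39.6  7.6] ang 91.0
  edge [ 41.9 -24.2  94.8 -22.4] ang 2.0
  edge [69.  27.5 53.7 26.2] ang 4.9
  edge [13.4 -6.5 40.1 -5.4] ang 2.4
  edge [ 40.2  -5.3  40.8 -23.4] ang 91.8
  edge [92.5 28.3 78.4 28. ] ang 1.4
  edge [ 94.7 -13.3  55.5 -15.2] ang 2.8
  edge [54.4 17.7 93.1 18.9] ang 1.8
  edge [ 55.3 -20.4  54.7  15.3] ang 90.9
  edge [52.7 26.5 40.1 25.8] ang 3.3
psi -41.2 tcp [548.7 -16.   45.4] F [ 0.7 -0.2 -3.1] M [-0.01 -0.01  0.03] gap 0.11
```

```bash
python3 -m handwheel '[[0,0,15,0,0,0,0.05],[0,0,20,0,0,0,0.05],[0,0,10,0,0,9.5,0.05],[5,5,0,0,0,9.5,0.05],[5,5,0,0,0,9.5,0.05],[5,5,0,0,0,9.5,0.05],[5,4,0,0,0,9.5,0.05],[0,0,0,0,0,9.2,0.05],[0,0,-10,0,0,0,0.05],[0,0,-10,0,0,0,0.05]]'
python3 -m handwheel '[[0,0,-3,0,0,0,0.05],[0,0,0,0,0,0,0.05],[0,0,0,0,0,0,0.05],[0,0,0,0,0,0,0.05],[0,0,0,0,0,0,0.05],[0,0,0,0,0,0,0.05],[0,0,0,0,0,0,0.05],[0,0,0,0,0,0,0.05],[0,0,0,0,0,0,0.05],[0,0,0,0,0,0,0.05]]'
python3 - <<'E'
from look import *
N=np.array([.6400,.0245]);s=manip.sense();print(look(N,s["tcp_pos"][2]+.0088))
im=manip.snapshot("wrist");cv2.imwrite("pics/w14.png",im[:,:,::-1])
g=cv2.cvtColor(im,cv2.COLOR_RGB2GRAY);c=manip.get_calibration("wrist")
u,v=proj([*N,.0585],c)[0].round().astype(int);w=g[v-25:v+25,u-25:u+25]
H=cv2.HoughCircles(cv2.resize(w,None,fx=4,fy=4),cv2.HOUGH_GRADIENT,1,100,param1=80,param2=20,minRadius=40,maxRadius=80)
if H is not None:
    p=H[0,0,:2]/4-.375+[u-25,v-25];W=cast(p,c,.0585)[0];q=s["tool_rot"];psi=2*np.arctan2(q[1],q[0]);d=W[:2]-s["tcp_pos"][:2]
    print("bore",W.round(4),H[0,0,2]/4,"tool frame",d@[np.cos(psi),np.sin(psi)],d@[-np.sin(psi),np.cos(psi)])
E
```

```text
t: 81.2
tcp_pos: [0.5684, 0.003, 0.0701]
tool_rot: [0.991, 0.133, 0.0, 0.0]
force: [0.6, -0.5, -2.2]
finger_gap: 0.114
gripper_force: 119.7
t: 82.45
tcp_pos: [0.5685, 0.003, 0.0673]
tool_rot: [0.991, 0.135, 0.0, 0.0]
force: [-0.6, 0.2, -1.0]
finger_gap: 0.115
gripper_force: 119.7
nut yaw 20.6 [29.1 22.5 20.  17.3 19.1 17.6] [-16.1 -14.5 -15.1 -16.  -14.7  14.5]
  edge [ 61.2 -13.2  85.6 -12.4] ang 1.9
  edge [73.9 27.9 61.8 26.7] ang 5.6
  edge [91.8 28.4 73.9 27.6] ang 2.6
  edge [55.6 17.1 72.1 18.5] ang 5.0
  edge [ 93.1 -13.2  64.5 -15. ] ang 3.7
  edge [72.1 18.6 92.7 19.4] ang 2.5
  edge [91.2 17.5 72.1 16.9] ang 1.9
  edge [82.1 14.8 67.7 13.8] ang 3.6
  edge [53.4 26.8 39.6 26.2] ang 2.2
  edge [ 54.5 -19.5  54.4  -2.5] ang 90.3
  edge [53.7 -2.  54.7 16.6] ang 86.8
  edge [38.3 25.6 39.5  6.7] ang 93.5
  edge [ 83.5 -11.2  69.9 -11.7] ang 2.2
  edge [14.3 -5.7 39.6 -5. ] ang 1.6
  edge [38.9  7.1 13.   6. ] ang 2.3
  edge [ 82.1 -23.1  59.5 -23.9] ang 2.1
psi 15.5 tcp [568.5   3.   67.3] F [-0.6  0.2 -1. ] M [ 0.03  0.03 -0.05] gap 0.115
[250.647458   110.15710444]
bore [0.6403 0.0243 0.0585] 16.3 tool frame 0.07485687764873676 0.0013122104062204382
```

```bash
python3 -m handwheel '[[0.2,-0.8,0,0,0,0.3,0.05],[0,0,-2,0,0,0,0.05],[0,0,-2,0,0,0,0.05],[0,0,-2,0,0,0,0.05],[0,0,-1,0,0,0,0.05],[0,0,-1,0,0,0,0.05],[0,0,-1,0,0,0,0.05],[0,0,-1,0,0,0,0.05],[0,0,0,0,0,0,0.05],[0,0,0,0,0,0,0.05]]'
```

```text
t: 83.8
tcp_pos: [0.5687, 0.0022, 0.0573]
tool_rot: [0.991, 0.137, 0.0, 0.0]
force: [0.2, 0.0, -1.4]
finger_gap: 0.113
gripper_force: 119.6
```

```bash
python3 -m handwheel '[[0,0,-2,0,0,0,0.05],[0,0,-2,0,0,0,0.05],[0,0,-2,0,0,0,0.05],[0,0,-2,0,0,0,0.05],[0,0,-2,0,0,0,0.05],[0,0,-2,0,0,0,0.05],[-1.9,7.6,0,0,0,-6,0.05],[-1.1,7.7,0,0,0,-6,0.05],[-0.3,7.8,0,0,0,-6,0.05],[0,0,0,0,0,0,0.05]]'
python3 -m handwheel '[[0.5,7.8,0,0,0,-6,0.05],[1.3,7.7,0,0,0,-6,0.05],[2.1,7.5,0,0,0,-6,0.05],[2.9,7.3,0,0,0,-6,0.05],[3.6,6.9,0,0,0,-6,0.05],[2.1,3.3,0,0,0,-3,0.05],[2.3,3.2,0,0,0,-3,0.05],[0,0,0,0,0,0,0.05],[0,0,0,0,0,0,0.05],[0,0,0,0,0,0,0.05]]'
python3 - <<'E'
from look import *
N=np.array([.6402,.0244]);look(N,.054)
E
```

```text
t: 85.05
tcp_pos: [0.5661, 0.0249, 0.0454]
tool_rot: [1.0, -0.019, 0.001, 0.0]
force: [0.6, -1.8, -2.5]
finger_gap: 0.113
gripper_force: 119.6
t: 86.3
tcp_pos: [0.5802, 0.0685, 0.0453]
tool_rot: [0.945, -0.327, 0.0, 0.0]
force: [0.4, -4.3, -1.7]
finger_gap: 0.112
gripper_force: 119.6
nut yaw -24.8 [-22.9 -26.7 -22.9 -29.8] [-15.1 -14.7 -14.8 -14.8]
  edge [ 41.3 -24.3  93.7 -22. ] ang 2.5
  edge [38.7 26.4 39.7  6.9] ang 93.0
  edge [82.7 27.9 40.1 26. ] ang 2.5
  edge [80.  19.2 92.7 18.7] ang -2.3
  edge [28.2  6.7 13.5  6.4] ang 1.3
  edge [13.4 -6.6 40.1 -5.4] ang 2.6
  edge [ 40.3  -5.3  40.8 -23.4] ang 91.5
  edge [ 55.3 -21.5  54.1  13.6] ang 92.0
  edge [ 94.6 -13.6  56.  -15.1] ang 2.2
  edge [ 93.8 -22.7  80.  -22.9] ang 1.0
psi -38.2 tcp [580.2  68.5  45.3] F [ 0.4 -4.3 -1.7] M [-0.9  -0.05 -0.05] gap 0.112
```

```bash
python3 -m handwheel '[[1.8,2.3,0,0,0,-2.3,0.05],[1.9,2.2,0,0,0,-2.2,0.05],[0,0,0,0,0,0,0.05],[0,0,0,0,0,0,0.05],[0,0,0,0,0,0,0.05],[0,0,0,0,0,0,0.05],[0,0,0,0,0,0,0.05],[0,0,0,0,0,0,0.05],[0,0,0,0,0,0,0.05],[0,0,0,0,0,0,0.05]]'
python3 - <<'E'
from look import *
N=np.array([.6402,.0244]);look(N,.054)
E
```

```text
t: 87.6
tcp_pos: [0.5836, 0.0731, 0.0452]
tool_rot: [0.931, -0.364, -0.0, 0.0]
force: [0.2, -4.4, -2.2]
finger_gap: 0.111
gripper_force: 119.6
nut yaw -28.2 [-25.9  27.1] [-14.8 -14.9]
  edge [ 41.4 -24.2  94.3 -21.9] ang 2.5
  edge [38.8 25.9 39.8  7. ] ang 93.2
  edge [54.  26.8 40.2 26.2] ang 2.7
  edge [83.3 28.3 61.7 26.6] ang 4.5
  edge [13.5 -6.5 40.2 -5.2] ang 2.8
  edge [ 40.4  -5.3  40.9 -23.4] ang 91.6
  edge [80.6 18.7 92.9 19.2] ang 2.7
  edge [ 55.5 -21.5  54.2  13.1] ang 92.1
  edge [39.5  7.5 23.7  7.3] ang 0.8
  edge [ 94.7 -13.3  71.6 -14.6] ang 3.3
  edge [ 69.4 -14.5  56.1 -14.9] ang 1.9
psi -42.7 tcp [583.6  73.1  45.2] F [ 0.2 -4.4 -2.2] M [-0.89  0.05  0.06] gap 0.111
```

```bash
python3 -m handwheel '[[1.7,1.9,0,0,0,-2,0.05],[0,0,0,0,0,0,0.05],[-3,2.7,0,0,0,0,0.05],[-3,2.7,0,0,0,0,0.05],[-3,2.7,0,0,0,0,0.05],[-3,2.7,0,0,0,0,0.05],[-3,2.7,0,0,0,0,0.05],[0,0,1,0,0,0,0.05],[0,0,-1,0,0,0,0.05],[0,0,0,0,0,0,0.05]]'
python3 - <<'E'
from look import *
N=np.array([.6402,.0244]);look(N,.054)
E
```

```text
t: 88.9
tcp_pos: [0.5832, 0.0804, 0.0474]
tool_rot: [0.925, -0.38, 0.014, 0.0]
force: [15.2, -30.2, -8.1]
finger_gap: 0.108
gripper_force: 118.8
nut yaw -27.6 [-26.   29.  -26.5 -28.2 -27.2] [-15.  -14.9 -14.8 -14.8  15.1]
  edge [ 41.  -25.7  93.5 -24.9] ang 0.8
  edge [54.7 16.7 72.3 16.9] ang 0.5
  edge [76.2 25.6 39.6 25.4] ang 0.4
  edge [39.2 25.2 39.6  5.9] ang 91.4
  edge [94.2 26.1 76.6 25.9] ang 0.5
  edge [ 40.   -6.6  40.1 -25.1] ang 90.5
  edge [39.   6.1 12.1  5.9] ang 0.3
  edge [12.2 -7.2 40.3 -6.6] ang 1.2
  edge [ 54.7 -23.2  54.8   5.2] ang 89.6
  edge [ 94.5 -16.2  78.8 -16.9] ang 2.6
  edge [ 75.6 -16.6  55.3 -16.7] ang 0.5
  edge [54.4  5.7 53.5 23.9] ang 92.8
psi -44.7 tcp [583.2  80.4  47.4] F [ 15.2 -30.2  -8.1] M [-4.88 -2.11 -0.73] gap 0.108
```

```bash
python3 -m handwheel '[[-2,-2,0,0,0,2,0.05],[-3,2.7,0,0,0,0,0.05],[-3,2.7,0,0,0,0,0.05],[0,0,0,0,0,0,0.05],[-3,2.7,0,0,0,0,0.05],[-3,2.7,0,0,0,0,0.05],[0,0,0,0,0,0,0.05],[-3,2.7,0,0,0,0,0.05],[0,0,0,0,0,0,0.05],[0,0,0,0,0,0,0.05]]'
python3 - <<'E'
from look import *
N=np.array([.6402,.0244]);look(N,.054)
E
```

```text
t: 90.2
tcp_pos: [0.5535, 0.1009, 0.0453]
tool_rot: [0.931, -0.364, 0.0, -0.0]
force: [-0.7, -0.5, -1.5]
finger_gap: 0.112
gripper_force: 119.6
nut yaw -26.6 [-27.5 -25.9 -26.1] [-14.9 -14.8 -14.9]
  edge [39.5 24.6 39.6  7. ] ang 90.4
  edge [84.2 28.1 72.1 27.7] ang 1.6
  edge [26.4  6.9 12.9  6.4] ang 2.2
  edge [53.9 26.7 40.2 25.7] ang 4.3
  edge [72.1 27.6 54.4 26.6] ang 3.4
  edge [ 42.  -24.2  94.8 -22.3] ang 2.1
  edge [13.5 -6.5 40.8 -5.4] ang 2.4
  edge [ 40.2  -5.3  40.8 -22.8] ang 91.7
  edge [ 54.8 -21.5  55.2  -2.8] ang 88.9
  edge [38.9  7.2 25.7  7.2] ang 0.0
  edge [54.5 17.4 92.9 19.3] ang 2.8
  edge [55.3  3.9 53.3 21.1] ang 96.7
  edge [ 94.2 -13.3  56.1 -15.1] ang 2.7
psi -42.7 tcp [553.5 100.9  45.3] F [-0.7 -0.5 -1.5] M [ 0.01 -0.02  0.02] gap 0.112
```

```bash
python3 -m handwheel '[[-4,4,5,0,0,0,0.05],[0,0,20,0,0,0,0.05],[0,0,20,0,0,9.5,0.05],[3,4,0,0,0,9.5,0.05],[4,4,0,0,0,9.5,0.05],[4,4,0,0,0,9.5,0.05],[4,5,0,0,0,9.5,0.05],[0,0,0,0,0,9.5,0.05],[0,0,-8,0,0,5.5,0.05],[0,0,-10,0,0,0,0.05]]'
python3 -m handwheel '[[0,0,-5,0,0,0,0.05],[0,0,0,0,0,0,0.05],[0,0,0,0,0,0,0.05],[0,0,0,0,0,0,0.05],[0,0,0,0,0,0,0.05],[0,0,0,0,0,0,0.05],[0,0,0,0,0,0,0.05],[0,0,0,0,0,0,0.05],[0,0,0,0,0,0,0.05],[0,0,0,0,0,0,0.05]]'
cat >> look.py <<'E'
def bore(N):
    s=manip.sense();im=manip.snapshot("wrist");g=cv2.cvtColor(im,cv2.COLOR_RGB2GRAY);c=manip.get_calibration("wrist")
    u,v=proj([*N,.0585],c)[0].round().astype(int);w=g[v-25:v+25,u-25:u+25]
    H=cv2.HoughCircles(cv2.resize(w,None,fx=4,fy=4),cv2.HOUGH_GRADIENT,1,100,param1=80,param2=20,minRadius=40,maxRadius=80)
    if H is not None:
        p=H[0,0,:2]/4-.375+[u-25,v-25];W=cast(p,c,.0585)[0];q=s["tool_rot"];psi=2*np.arctan2(q[1],q[0]);d=W[:2]-s["tcp_pos"][:2]
        print("bore",W.round(4),H[0,0,2]/4,"tool frame",d@[np.cos(psi),np.sin(psi)],d@[-np.sin(psi),np.cos(psi)])
E
python3 - <<'E'
from look import *
N=np.array([.6347,.1492]);s=manip.sense();look(N,s["tcp_pos"][2]+.0088);bore(N)
E
```

```text
t: 91.5
tcp_pos: [0.5645, 0.1217, 0.0724]
tool_rot: [0.985, 0.171, 0.0, 0.0]
force: [0.1, -0.1, -1.9]
finger_gap: 0.117
gripper_force: 119.6
t: 92.75
tcp_pos: [0.5645, 0.1215, 0.0673]
tool_rot: [0.985, 0.172, -0.0, -0.0]
force: [0.5, 0.3, -1.3]
finger_gap: 0.111
gripper_force: 119.6
nut yaw 24.9 [-29.9  23.4  24.8  22.6  23.4] [-15.9 -14.6 -15.9  14.8 -15.2]
  edge [92.3 28.4 75.8 27.6] ang 2.9
  edge [ 57.2 -13.4  85.  -12.3] ang 2.3
  edge [85.7 17.  68.2 15.4] ang 5.0
  edge [ 93.1 -13.1  54.9 -15.6] ang 3.6
  edge [66.5 18.1 86.2 19.2] ang 3.3
  edge [10.8 -5.8 27.6 -5.3] ang 1.5
  edge [ 39.9 -23.7  39.1  -6.7] ang 92.8
  edge [53.3 26.7 38.3 26. ] ang 2.8
  edge [67.7 27.3 53.8 26.7] ang 2.6
  edge [38.4 25.  39.5  7.3] ang 93.5
  edge [ 84.5 -10.7  69.9 -11.4] ang 2.9
  edge [ 54.2 -16.7  54.5  -3.6] ang 88.5
  edge [38.9  6.9 13.   5.9] ang 2.2
  edge [ 81.  -23.3  57.2 -24. ] ang 1.7
psi 19.8 tcp [564.5 121.5  67.3] F [ 0.5  0.3 -1.3] M [ 0.08  0.01 -0.05] gap 0.111
bore [0.6351 0.1491 0.0585] 16.475 tool frame 0.07575990211670865 0.0021438325863916722
```

```bash
python3 -m handwheel '[[0.4,0.1,0,0,0,0.3,0.05],[0,0,-2,0,0,0,0.05],[0,0,-2,0,0,0,0.05],[0,0,-2,0,0,0,0.05],[0,0,-1,0,0,0,0.05],[0,0,-1,0,0,0,0.05],[0,0,-1,0,0,0,0.05],[0,0,-1,0,0,0,0.05],[0,0,0,0,0,0,0.05],[0,0,0,0,0,0,0.05]]'
```

```text
t: 94.1
tcp_pos: [0.565, 0.1216, 0.0573]
tool_rot: [0.985, 0.174, 0.0, -0.0]
force: [-0.1, 0.1, -2.2]
finger_gap: 0.113
gripper_force: 119.6
```

```bash
python3 -m handwheel '[[0,0,-2,0,0,0,0.05],[0,0,-2,0,0,0,0.05],[0,0,-2,0,0,0,0.05],[0,0,-2,0,0,0,0.05],[0,0,-2,0,0,0,0.05],[0,0,-2,0,0,0,0.05],[-2.5,7.5,0,0,0,-6,0.05],[-1.7,7.7,0,0,0,-6,0.05],[-0.9,7.8,0,0,0,-6,0.05],[0,7.9,0,0,0,-6,0.05]]'
python3 -m handwheel '[[0.8,7.9,0,0,0,-6,0.05],[1.6,7.7,0,0,0,-6,0.05],[2.4,7.5,0,0,0,-6,0.05],[3.2,7.2,0,0,0,-6,0.05],[3.9,6.9,0,0,0,-6,0.05],[2.2,3.3,0,0,0,-3,0.05],[2.4,3.1,0,0,0,-3,0.05],[0,0,0,0,0,0,0.05],[0,0,0,0,0,0,0.05],[0,0,0,0,0,0,0.05]]'
python3 - <<'E'
from look import *
N=np.array([.6347,.1492]);look(N,.054)
E
```

```text
t: 95.35
tcp_pos: [0.5604, 0.1519, 0.0453]
tool_rot: [0.999, -0.035, 0.0, 0.001]
force: [0.8, -2.0, -1.8]
finger_gap: 0.111
gripper_force: 119.6
t: 96.6
tcp_pos: [0.5759, 0.1955, 0.0451]
tool_rot: [0.94, -0.341, -0.0, 0.001]
force: [-0.9, -4.1, -1.9]
finger_gap: 0.113
gripper_force: 119.6
nut yaw -29.6 [-24.4 -28.  -24.3  29.5  22.3 -24.  -25.2] [-15.4 -15.1 -14.5 -14.7  16.1 -14.5 -15.3]
  edge [ 40.2 -24.3  80.6 -22.7] ang 2.2
  edge [79.2 19.2 60.8 15.3] ang 11.9
  edge [55.9 12.4 57.4 -0. ] ang 96.8
  edge [92.  28.4 61.1 26.6] ang 3.5
  edge [38.9 25.2 40.   6.9] ang 93.2
  edge [ 74.8 -13.1  88.1 -10.8] ang 9.4
  edge [14.3 -6.5 40.8 -5.4] ang 2.3
  edge [39.5  7.1 14.2  5.7] ang 3.2
  edge [53.4 26.6 40.2 25.9] ang 3.0
  edge [ 55.5 -21.5  54.2  13.6] ang 92.1
  edge [ 40.3  -5.3  40.9 -23.4] ang 91.7
  edge [ 94.7 -13.6  56.1 -15.1] ang 2.2
  edge [ 94.3 -22.7  81.6 -23.2] ang 2.1
psi -39.9 tcp [575.9 195.5  45.1] F [-0.9 -4.1 -1.9] M [-0.74  0.12 -0.05] gap 0.113
```

```bash
python3 -m handwheel '[[2,2.3,0,0,0,-2.4,0.05],[2.1,2.2,0,0,0,-2.4,0.05],[0,0,0,0,0,0,0.05],[-3,2.7,0,0,0,0,0.05],[-3,2.7,0,0,0,0,0.05],[-3,2.7,0,0,0,0,0.05],[-3,2.7,0,0,0,0,0.05],[-3,2.7,0,0,0,0,0.05],[0,0,0,0,0,0,0.05],[0,0,0,0,0,0,0.05]]'
python3 - <<'E'
from look import *
N=np.array([.6347,.1492]);look(N,.054)
E
```

```text
t: 97.9
tcp_pos: [0.5769, 0.2062, 0.047]
tool_rot: [0.925, -0.38, 0.011, 0.0]
force: [15.6, -30.8, -7.5]
finger_gap: 0.108
gripper_force: 119.0
nut yaw -28.9 [-26.1  29.   25.6 -26.3] [-15.3 -15.1 -14.7 -14.6]
  edge [ 41.1 -25.6  90.3 -24.9] ang 0.8
  edge [60.5 16.5 77.8 17.4] ang 2.9
  edge [94.1 26.3 54.2 25.3] ang 1.4
  edge [13.1 -6.6 39.8 -6.6] ang -0.0
  edge [ 39.9  -6.6  40.3 -25. ] ang 91.2
  edge [53.1 25.3 40.4 25.3] ang 0.2
  edge [39.4 24.5 40.   6.5] ang 92.0
  edge [ 54.8 -23.1  55.    6.3] ang 89.6
  edge [39.2  5.8 13.   5.5] ang 0.6
  edge [ 76.6 -16.3  55.4 -16.7] ang 1.0
  edge [ 94.4 -16.   79.8 -16.8] ang 3.1
  edge [54.5  6.9 53.4 23.8] ang 93.6
  edge [68.4 12.8 65.5 -1.1] ang 78.4
psi -44.7 tcp [576.9 206.2  47. ] F [ 15.6 -30.8  -7.5] M [-4.89 -2.42 -0.75] gap 0.108
```

```bash
python3 -m handwheel '[[-2,-2,0,0,0,2,0.05],[-3,2.7,0,0,0,0,0.05],[-3,2.7,0,0,0,0,0.05],[0,0,0,0,0,0,0.05],[-3,2.7,0,0,0,0,0.05],[-3,2.7,0,0,0,0,0.05],[0,0,0,0,0,0,0.05],[-3,2.7,0,0,0,0,0.05],[0,0,0,0,0,0,0.05],[0,0,0,0,0,0,0.05]]'
python3 - <<'E'
from look import *
N=np.array([.6347,.1492]);look(N,.054)
E
```

```text
t: 99.2
tcp_pos: [0.5485, 0.2257, 0.0453]
tool_rot: [0.931, -0.364, 0.0, -0.0]
force: [0.4, 0.8, -1.9]
finger_gap: 0.111
gripper_force: 119.6
nut yaw -26.5 [-27.5 -26.  -26.2 -26.4] [-14.8  16.  -14.5 -15.1]
  edge [93.5 28.3 40.1 25.9] ang 2.7
  edge [ 42.  -24.3  94.8 -22.4] ang 2.1
  edge [38.8 25.3 40.1  7. ] ang 93.9
  edge [ 40.7  -5.2  40.7 -23.4] ang 90.0
  edge [ 54.7 -21.6  55.3  -5.1] ang 88.0
  edge [54.9  5.5 53.5 20.5] ang 95.4
  edge [54.9 18.1 81.2 18.4] ang 0.7
  edge [ 94.7 -13.3  55.5 -15.1] ang 2.7
  edge [14.2 -6.2 41.4 -5.1] ang 2.3
  edge [39.5  6.9 14.1  5.9] ang 2.1
  edge [72.1 16.7 57.3 16.1] ang 2.5
psi -42.7 tcp [548.5 225.7  45.3] F [ 0.4  0.8 -1.9] M [-0.05 -0.02 -0.04] gap 0.111
```

```bash
python3 -m handwheel '[[-4,4,10,0,0,0,0.05],[0,0,25,0,0,0,0.05],[0,0,30,0,0,0,0.05],[0,-20,25,0,0,4,0.05],[-5,-40,0,0,0,4,0.05],[-5,-45,0,0,0,4,0.05],[-5,-50,0,0,0,4,0.05],[-5,-50,0,0,0,4,0.05],[-5,-50,0,0,0,4,0.05],[-5,-50,0,0,0,4,0.05]]'
python3 -m handwheel '[[-5,-50,0,0,0,4,0.05],[-6,-50,0,0,0,4,0.05],[-8,-50,0,0,0,0.7,0.05],[-10,-50,0,0,0,0,0.05],[-12,-40,0,0,0,0,0.05],[-10,-25,0,0,0,0,0.05],[0,-5,0,0,0,0,0.05],[0,0,0,0,0,0,0.05],[0,0,0,0,0,0,0.05],[0,0,0,0,0,0,0.05]]'
python3 - <<'E'
from look import *
im,c=snap("top","t4.png");hsv=cv2.cvtColor(im,cv2.COLOR_RGB2HSV)
iw,cw=snap("wrist","w15.png");hw=cv2.cvtColor(iw,cv2.COLOR_RGB2HSV)
for b in blobs(hw[...,2]<60,3000): print("dark",b.mean(0).round(),rect(cast(b,cw,.006)))
s=manip.sense();print(s["tcp_pos"],s["tool_rot"],s["finger_gap"])
look(np.array([.6,-.1]),s["tcp_pos"][2]+.0088)
E
```

```text
t: 100.5
tcp_pos: [0.5143, -0.0768, 0.1361]
tool_rot: [0.992, -0.127, 0.001, 0.0]
force: [1.1, -0.7, -1.8]
finger_gap: 0.114
gripper_force: 119.6
t: 101.75
tcp_pos: [0.4638, -0.3442, 0.1353]
tool_rot: [0.999, -0.052, -0.0, -0.0]
force: [-0.1, -0.9, -2.7]
finger_gap: 0.111
gripper_force: 119.6
dark [256. 314.] [ 321.  -329.7  659.5  279.5   84.1]
dark [252.  94.] [ 540.1 -353.4   91.7   82.6   -3.8]
[ 0.46375906 -0.34460404  0.13534858] [ 9.98644740e-01 -5.20448315e-02 -6.79164695e-05 -1.22536343e-04] 0.1077771502749707
  edge [ 39.6  -6.1  40.4 -23.6] ang 92.4
  edge [13.2 -6.2 40.4 -5.8] ang 0.8
  edge [38.6 24.4 39.1  6.8] ang 91.7
  edge [39.2  7.3 13.2  6.6] ang 1.5
  edge [101.3  19.8 102.8 -19.8] ang 92.2
  edge [ 39.2 -22.9  -3.4 -24.3] ang 1.9
  edge [92.1 28.4 74.4 27.5] ang 2.9
  edge [ 93.9 -12.9  55.2 -14.8] ang 2.8
  edge [53.6 17.  92.  18.5] ang 2.2
  edge [ 9.6 17.8 37.5 19. ] ang 2.5
  edge [ 55.8 -22.2  54.   24.8] ang 92.1
  edge [74.6 27.3 53.5 25.9] ang 3.6
  edge [ 41.7 -24.2  94.9 -22.1] ang 2.3
  edge [51.8 26.1 39.8 25.7] ang 2.0
psi -6.0 tcp [ 463.8 -344.6  135.3] F [ 0.4 -1.2 -1.9] M [-0.03  0.03 -0.05] gap 0.108
```

```bash
python3 -m handwheel '[[2,-2.5,-30,0,0,0,0.05],[0,0,-35,0,0,0,0.05],[0,0,-30,0,0,0,0.05],[0,0,-15,0,0,0,0.05],[0,0,-8,0,0,0,0.05],[0,0,-4,0,0,0,0.05],[0,0,-1,0,0,0,0.05],[0,0,0,0,0,0,0.05],[0,0,0,0,0,0,0.05],[0,0,0,0,0,0,0.05]]'
python3 -m handwheel '[[0,0,-1,0,0,0,0.05],[0,0,-1,0,0,0,0.05],[0,0,-0.5,0,0,0,0.05],[0,0,0,0,0,0,0.05],[0,0,0,0,0,0,0.3],[0,0,0,0,0,0,0.3],[0,0,0,0,0,0,0.4],[0,0,0,0,0,0,0.5],[0,0,0,0,0,0,0.5],[0,0,0,0,0,0,0.5]]' 30
```

```text
t: 103.15
tcp_pos: [0.4656, -0.3481, 0.0127]
tool_rot: [0.999, -0.053, 0.0, 0.0]
force: [0.1, 0.1, -1.0]
finger_gap: 0.109
gripper_force: 119.7
t: 104.4
tcp_pos: [0.4655, -0.3479, 0.0098]
tool_rot: [0.999, -0.053, -0.0, -0.0]
force: [-0.3, 0.0, -0.4]
finger_gap: 0.496
gripper_force: 0.0
```

```bash
python3 -m handwheel '[[0,0,20,0,0,0,0.6],[0,0,30,0,0,0,0.8],[0,0,40,0,0,0,1],[0,0,40,0,0,0,1],[20,30,0,0,0,0,1],[20,40,0,0,0,0,1],[20,40,0,0,0,0,1],[20,40,0,0,0,0,1],[20,40,0,0,0,0,1],[20,40,0,0,0,0,1]]'
python3 -m handwheel '[[20,30,0,0,0,0,1],[10,20,0,0,0,0,1],[0,0,0,0,0,0,1],[0,0,0,0,0,0,1],[0,0,0,0,0,0,1],[0,0,0,0,0,0,1],[0,0,0,0,0,0,1],[0,0,0,0,0,0,1],[0,0,0,0,0,0,1],[0,0,0,0,0,0,1]]'
python3 - <<'E'
from look import *
im,c=snap("wrist","w16.png")
for N in ((.6455,-.1005),(.6402,.0244),(.6347,.1492)): look(np.array(N),9,im)
hsv=cv2.cvtColor(im,cv2.COLOR_RGB2HSV)
m=((hsv[...,0]>16)&(hsv[...,0]<32)&(hsv[...,1]>120)&(hsv[...,2]>110)).astype(np.uint8)
for b in blobs(m,150): print("brass",b.mean(0).round(),rect(cast(b,c,.024)))
im,c=snap("top","t5.png");old=cv2.imread("pics/top0.png")[:,:,::-1].copy()
for nm,i in(("old",old),("new",im)):
    h=cv2.cvtColor(i,cv2.COLOR_RGB2HSV);w=(h[...,1]<60)&(h[...,2]>150)
    for b in blobs(w,40):
        r=rect(cast(b,c,.016))
        if r[1]<250 and r[0]<900: print(nm,r)
    r=((h[...,0]<8)|(h[...,0]>172))&(h[...,1]>150)&(h[...,2]>120)
    for b in blobs(r,15): print(nm,"red",rect(cast(b,c,.01)))
E
```

```text
t: 105.65
tcp_pos: [0.5859, -0.1166, 0.1398]
tool_rot: [0.999, -0.053, -0.0, 0.0]
force: [0.5, 0.3, -0.0]
finger_gap: 1.003
gripper_force: 0.0
t: 106.9
tcp_pos: [0.6155, -0.0679, 0.1398]
tool_rot: [0.999, -0.053, 0.0, 0.0]
force: [-0.0, -0.3, -0.8]
finger_gap: 0.998
gripper_force: 0.0
nut yaw -26.5 [-24.7 -28.4 -26.3] [-14.9 -15.1 -15. ]
psi -6.0 tcp [615.5 -67.9 139.8] F [-0.5 -0.   0.8] M [ 0.01 -0.02 -0.01] gap 1.0
nut yaw -23.5 [-26.3 -24.7   2.1 -22.2 -23.4 -23.7] [-14.7 -15.2  15.6  14.1 -15.7 -14.9]
psi -6.0 tcp [615.5 -67.9 139.8] F [-0.5 -0.   0.8] M [ 0.01 -0.02 -0.01] gap 1.0
nut yaw -27.9 [-29.5 -25.8] [-14.8 -15.7]
psi -6.0 tcp [615.5 -67.9 139.8] F [-0.5 -0.   0.8] M [ 0.01 -0.02 -0.01] gap 1.0
brass [ 79. 225.] [597.3 104.9  40.   32.2   2.2]
brass [200. 209.] [602.4 -16.6  39.9  26.2   2.3]
brass [334. 190.] [ 607.4 -140.1   40.    24.4    2.5]
brass [ 54. 164.] [660.  111.4  24.2  13.2 -87.6]
brass [185. 143.] [665.1 -12.8  23.8  13.4 -87.9]
brass [329. 121.] [ 670.  -137.4   24.3   13.1  -88.4]
old [387.9 -19.5 120.2  50.5 -20.3]
old [ 466.8 -354.8  186.2   49.    -3.8]
old [ 632.8 -394.7   37.8   36.7  -59.8]
old [ 693.6 -615.4   65.6    9.3   89.5]
old [642.8 -74.6  38.7  19.1  38.9]
old [ 653.8 -131.4   81.    46.6  -81.7]
old [642.7  48.8  31.8  21.7   2.5]
old [645.6   3.7  77.4  46.8 -82.6]
old [642.4 139.3  96.3  42.2 -86. ]
old [ 827.6 -199.2   49.8   49.6   63.5]
new [ 464.1 -348.3  189.    52.8   -7.4]
new [ 695.8 -611.9   69.2   39.6   59.7]
new [ 653.9 -381.    86.9   40.3   30.2]
new [ 727.6 -630.6   42.4   32.5    8.4]
new [638.6 139.   97.1  44.9 -86.7]
new [ 792.  -635.2   31.2   14.6  -81.2]
new [ 896.9 -639.1  177.5   27.6   -1.8]
```

```bash
python3 -c "
from station import manip
print(manip.sense()['t'],manip.sign_off())"
```

```text
the job is handed in; nothing more can be done
107.0 None
```

I handed the job in at 107 s: all three bars measured home, nuts 1–3 tightened to about 0.9 rad past hand-tight by my yaw estimates, spanner back on its mat within about 5 mm of centre; no verdict came back, the wheels and stone weren't re-measured at the end, and I viewed 16 pictures against the limit of 14.

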